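# Load the reflectance carriage window side up and put away the white standard

## Robot

A 7-joint arm with a two-finger parallel gripper is mounted at the origin on the work surface. World frame = base frame: x ahead of the robot, y to its left, z up, the work surface at z = 0. Lengths are in m, angles in rad, forces in N, time in s.
With the tool pointing down it reaches from about 0.4 to 0.85 m from the base axis. Payload 10.4 kg.
Tool frame: the origin (TCP) lies on the centre line of the jaws, within the pads' length; the fingertips stand 22 mm ahead of it and the grasp point (between the pads) lies 3 mm ahead of it; z points along the fingers, y is the line along which they close (so a half turn about z gives the same grasp; the last joint's range is limited). The gripper opens to 87 mm and grips with 3 to 60 N. Pads are 19 mm wide; open, the fingers measure 117 mm over their backs; the gripper's body (75 mm by 190 mm) begins 51 mm behind the grasp point.
Start: joints at [-1.236, 0.332, -0.065, 1.46, 0.022, 1.35, -0.088], TCP at [0.219, 0.585, 0.245] pointing down, gripper open.
Joint ranges: [-2.6, 2.6], [-0.5, 2.12], [-1.47, 1.34], [0.16, 2.42], [-1.27, 4.41], [0.06, 2.06], [-2.6, 2.6]. Speed limits (rad/s): [2.22, 2.22, 2.79, 2.79, 3.14, 3.14, 3.14].

## Interface

Orientations are given as a unit quaternion [x, y, z, w].
In Python, from bench import r gives the robot as it stands.
- The arm moves only by the shell command python3 jog.py [FORCE], which reads ROWS from standard input. ROWS is a JSON list that holds a single list of rows (three levels of brackets), with 1 to 12 rows, each of 5 numbers: dx, dy, dz in m, then a turn about the tool's z in rad, then the finger opening in m; each row is the pose to reach, as a shift and turn from the pose commanded when the command began, along the tool's axes at that moment; what a row does not reach only later rows make up. A row lasts 1/10 s, in which the tool goes at most 0.05 m and 0.15 rad, less where a joint would pass 70% of its speed; a pose out of reach is approached as far as the arm can. The fingers move at their own pace and stop on an object; FORCE is the grip in N (left out, the last holds). Time passes only in rows, so rows that do not move let the fingers close. It prints the time, the measured TCP pose, the force, the opening and the grip force at its end. Input that does not fit is refused with a message, and nothing moves.
- r.read_state(): the state, without advancing time (a new reading comes with each control period).
- r.camera(name): name is "scene" or "top" or "wrist"; returns a dict with "img" (480x640x3 uint8, red, green, blue), "fx", "fy", "cx", "cy" (pixels), "pose" (4x4, takes a point from camera to world coordinates). Camera axes: x right, y down, z forward; pixel columns grow to the right and rows downward; lengths in m; the calibration is good to about 2 mm. A picture is of the moment at which its call begins. There is no depth.
- r.close_job(): hands the job in; it is judged then, once.
The state is a dict: "time": time; "joint_positions": joint angles; "joint_vel": joint speeds; "joint_torque": joint torques, N m; "ee_pos": TCP position; "eef_rot": TCP orientation; "ft_force": force on the tool from outside, world axes, zero at the start; "torque": the same for the moment, N m; "width": finger opening in m; "grip_force": force on a finger pad.
Only numpy, scipy, OpenCV 4.12 (cv2) and the standard library are available. Lean on these libraries where they do the work, as an engineer would, in place of code of your own. Each camera call takes 0.05 s, during which the arm holds its last target. There are 200 camera calls.

## Task

Get the reflectance run ready: draw the sample carriage all the way out, load every sample cell into a pocket of its own with its window up, and then push the carriage fully home. Some of the blocks on the mat came face down and all look alike from the back, so turn those over; the one that shows a full white disc instead of a window is not a sample but the white standard, and belongs in its open foam-lined case, white face up. Set them down flat, and leave the beaker, the jar and the cuvette box where they are.

Things in the scene. Friction and masses are not known exactly. Their poses are not given: they have to be found in the camera images.
- cell_1: a sample cell: black block 48 x 48 x 22 mm, about 85 g, stable on edge. Its face has a round steel-ringed window (ring 35 mm across, brown powder in it); its back is plain, with four small screws and a narrow slot. Origin in the middle of the block; z points out of the window face, x and y run square to its edges. Starts on the grey mat, window up. May be absent.
- cell_2: a sample cell: black block 48 x 48 x 22 mm, about 85 g, stable on edge. Its face has a round steel-ringed window (ring 35 mm across, brown powder in it); its back is plain, with four small screws and a narrow slot. Origin in the middle of the block; z points out of the window face, x and y run square to its edges. Starts on the grey mat, window up. May be absent.
- cell_3: a sample cell: black block 48 x 48 x 22 mm, about 85 g, stable on edge. Its face has a round steel-ringed window (ring 35 mm across, brown powder in it); its back is plain, with four small screws and a narrow slot. Origin in the middle of the block; z points out of the window face, x and y run square to its edges. Starts on the grey mat, face down. May be absent.
- cell_4: a sample cell: black block 48 x 48 x 22 mm, about 85 g, stable on edge. Its face has a round steel-ringed window (ring 35 mm across, brown powder in it); its back is plain, with four small screws and a narrow slot. Origin in the middle of the block; z points out of the window face, x and y run square to its edges. Starts on the grey mat, face down. May be absent.
- standard: the white standard: a block of the same size, colour and back as the sample cells, but its face is one flush white disc 43 mm across, with no steel ring. Origin in the middle of the block, z out of the white face. Starts face down among the cells on the mat; always present.
- mat: the flat grey mat on the bench where the cells lie, 270 x 350 mm, 3 mm thick (fixed); origin in the middle of its underside, on the bench. The bench between mat, case, carriage and robot is bare: room to turn a block over.
- module: the white sampling module, fixed, 330 mm wide, 270 mm deep; its front part is 68 mm high for the first 70 mm of depth, then it slopes up to 130 mm. Origin on the bench under the middle of its front face; x points into the module, away from its front; y to the left as seen from the front.
- carriage (a joint): the sample carriage that slides out of the module's front like a drawer: 0 = fully home, 0.14 m = fully out against its stop, moving along the module's -x. It takes about 3 N to slide and stays where it is left. Starts somewhere between 0 and 50 mm out.
- carriage_handle (a point): middle of the carriage's steel pull bar: 10 mm round, 110 mm long, parallel to the module's y, 36 mm above the bench, its axis 40 mm in front of the carriage's grey front plate (324 mm wide, top at 54 mm). Axes as the module's.
- pocket_1 (a point): middle of the floor of a carriage pocket: 54 x 54 mm inside, square to the module, ribs 5 mm high all round, floor 16 mm above the bench. Four in a row along the module's y, 64 mm apart, 1 at the -y end. With the carriage fully out they are 74 mm in front of the module's front face, 115 mm behind the pull bar. Axes as the module's.
- pocket_2 (a point): middle of the floor of a carriage pocket: 54 x 54 mm inside, square to the module, ribs 5 mm high all round, floor 16 mm above the bench. Four in a row along the module's y, 64 mm apart, 1 at the -y end. With the carriage fully out they are 74 mm in front of the module's front face, 115 mm behind the pull bar. Axes as the module's.
- pocket_3 (a point): middle of the floor of a carriage pocket: 54 x 54 mm inside, square to the module, ribs 5 mm high all round, floor 16 mm above the bench. Four in a row along the module's y, 64 mm apart, 1 at the -y end. With the carriage fully out they are 74 mm in front of the module's front face, 115 mm behind the pull bar. Axes as the module's.
- pocket_4 (a point): middle of the floor of a carriage pocket: 54 x 54 mm inside, square to the module, ribs 5 mm high all round, floor 16 mm above the bench. Four in a row along the module's y, 64 mm apart, 1 at the -y end. With the carriage fully out they are 74 mm in front of the module's front face, 115 mm behind the pull bar. Axes as the module's.
- case_floor (a point): middle of the foam floor of the standard's case, 8 mm above the bench: a fixed black open tray, 130 x 130 mm inside, rim 18 mm above the bench; its lid lies open flat on the bench on the side away from the robot (+x of the case). x and y run square to the case's sides.
- beaker: bystander: small glass beaker, 52 mm across, 70 mm high; origin at its foot
- powder_jar: bystander: amber jar with white cap, 48 mm across, 65 mm high; origin at its foot
- cuvette_box: bystander: blue cuvette box with clear lid, 70 x 110 x 46 mm; origin at its foot

How it is judged:
By the outcome, as a careful person would: the job done as asked, in the order asked, and still so for the second after the job is handed in, with the robot touching nothing.
Of cell_1, cell_2 only 1 to 2 are there at a start; the rules pass over those that are not, and their reading is None.
Of cell_3, cell_4 only 1 to 2 are there at a start; the rules pass over those that are not, and their reading is None.
At some moment in a run one of cell_1, cell_2, cell_3, cell_4, standard may be knocked a few centimetres aside while the robot is not near it.
Once in a run the grip may slacken for a moment while it holds something.
It also fails if it takes over 210 s, if anything falls off the work surface, if the arm or the gripper's body presses on something with over 40 N, if the wrist force passes 120 N, or if a joint passes its speed limit or range.

## Working session

There is one attempt and no reset: what is moved stays moved. The work goes in short steps, Python scripts to look and compute and a shell command to move; the robot and the scene stay as the last step left them, time stands still between calls to the robot, and variables do not carry over. Pictures are saved under pics/ and viewed, at most 14 in all, crops included, and the job is handed in when it is done.

```bash
ls; mkdir -p pics
cat > h.py <<'E'
import numpy as np, cv2
from bench import r
from scipy.spatial.transform import Rotation as R
def snap(n,f):
    c=r.camera(n); cv2.imwrite('pics/'+f+'.png',c['img'][:,:,::-1]); np.save('pics/'+f+'.npy',dict(c),allow_pickle=True); return c
def load(f): return np.load('pics/'+f+'.npy',allow_pickle=True).item()
def ray(c,u,v):
    d=c['pose'][:3,:3]@np.array([(u-c['cx'])/c['fx'],(v-c['cy'])/c['fy'],1]); return c['pose'][:3,3],d
def onz(c,u,v,z):
    o,d=ray(c,u,v); return o+d*(z-o[2])/d[2]
def proj(c,p):
    q=c['pose'][:3,:3].T@(np.array(p)-c['pose'][:3,3]); return np.array([c['fx']*q[0]/q[2]+c['cx'],c['fy']*q[1]/q[2]+c['cy']])
def tri(a,b):
    (o1,d1),(o2,d2)=a,b; A=np.c_[d1,-d2]; s=np.linalg.lstsq(A,o2-o1,rcond=None)[0]
    p,q=o1+s[0]*d1,o2+s[1]*d2; return (p+q)/2,np.linalg.norm(p-q)
def st():
    s=r.read_state(); Q=R.from_quat(s['eef_rot']); M=Q.as_matrix()
    return s,np.array(s['ee_pos']),M
def go(x,y,z=None,yaw=None):
    "shift in tool axes to world TCP x,y,z, closing line (tool y) at world angle yaw mod pi"
    s,p,M=st(); t=np.array([x,y,p[2] if z is None else z]); d=M.T@(t-p)
    dy=0
    if yaw is not None:
        a=np.arctan2(M[1,1],M[0,1]); dy=-((yaw-a+np.pi/2)%np.pi-np.pi/2)
    print('d',d.round(4),'turn',round(dy,3),'at',p.round(4),'f',np.round(s['ft_force'],1),'t',round(s['time'],1),'q7',round(s['joint_positions'][6],2))
E
python3 - <<'E'
from h import *
for n in('scene','top'):
    c=snap(n,n+'0'); print(n,c['fx'],c['cx'],c['cy'],c['pose'].round(3).tolist())
s,p,M=st(); print(p,M.round(3).tolist(),s['width'])
E
```

```text
bench.py
jog.py
pics
scene 477.5330283445588 319.14481429985676 241.0895564821459 [[-0.367, 0.756, -0.542, 1.143], [0.93, 0.296, -0.217, 0.271], [-0.004, -0.584, -0.812, 1.002], [0.0, 0.0, 0.0, 1.0]]
top 468.0517229763742 315.498644382394 242.13323486636025 [[0.046, -0.978, 0.203, 0.294], [-0.999, -0.044, 0.013, 0.003], [-0.004, -0.204, -0.979, 1.178], [0.0, 0.0, 0.0, 1.0]]
[0.21878931 0.58512619 0.24386433] [[-0.937, 0.35, -0.0], [0.35, 0.937, -0.001], [-0.0, -0.001, -1.0]] 0.08723105791260714
```

View pics/top0.png

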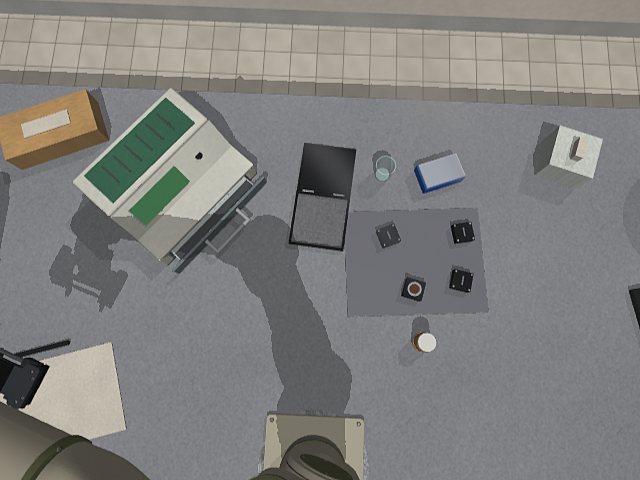

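View pics/scene0.png

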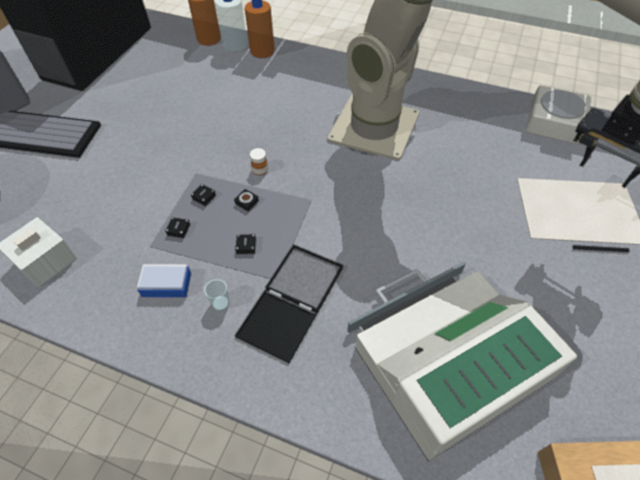

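Run:
```python
from h import *
a=cv2.imread('pics/top0.png')[160:290,150:290]; b=cv2.imread('pics/scene0.png')[250:350,340:480]
a=cv2.resize(a,None,fx=4,fy=4,interpolation=cv2.INTER_CUBIC)[:,:400*2]; b=cv2.resize(b,None,fx=4,fy=4,interpolation=cv2.INTER_CUBIC)
cv2.imwrite('pics/c1.png',np.vstack([a,])); cv2.imwrite('pics/c2.png',b)
```

```text
(no output)
```

View pics/c1.png

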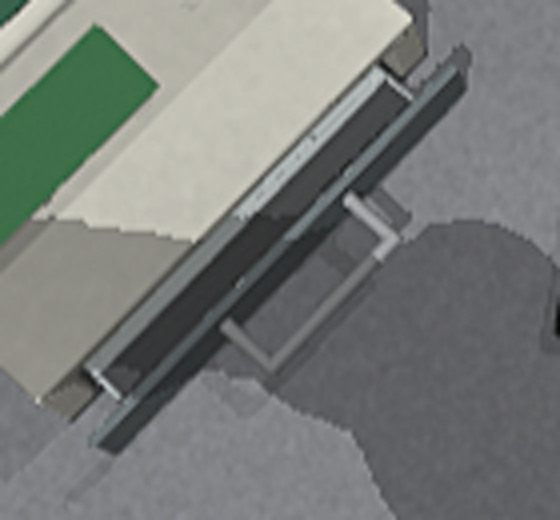

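View pics/c2.png

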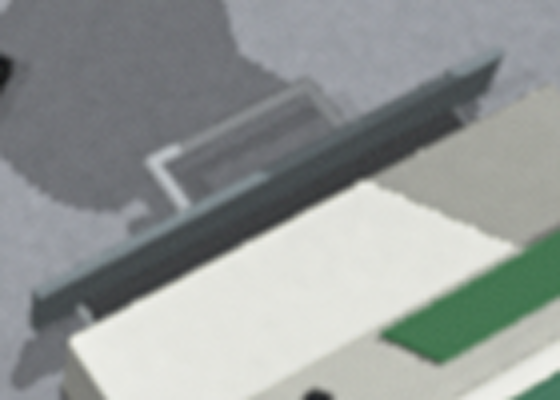

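Run:
```python
from h import *
t,s=load('top0'),load('scene0')
A=tri(ray(t,247.75,222),ray(s,379.5,290)); B=tri(ray(t,217.5,251.25),ray(s,416.2,272.5)); print(A,B)
for z in(.036,):
  a,b=onz(t,247.75,222,z),onz(t,217.5,251.25,z);print(a,b,(a+b)/2,np.linalg.norm(a-b),np.degrees(np.arctan2(*(b-a)[1::-1])))
  a,b=onz(s,379.5,290,z),onz(s,416.2,272.5,z);print(a,b,(a+b)/2,np.linalg.norm(a-b),np.degrees(np.arctan2(*(b-a)[1::-1])))
a,b=onz(t,253.25,165,.068),onz(t,160,260.75,.068);print('front',a,b,(a+b)/2,np.linalg.norm(a-b),np.degrees(np.arctan2(*(b-a)[1::-1])))
# blocks
g=cv2.cvtColor(t['img'],cv2.COLOR_RGB2GRAY); m=(g<48).astype(np.uint8); m[:,:345]=0;m[:205]=0;m[318:]=0;m[:,490:]=0
for c in cv2.findContours(m,0,2)[0]:
  if cv2.contourArea(c)>60:
    (u,v),wh,an=cv2.minAreaRect(c); p=onz(t,u,v,.025); print((round(u),round(v)),np.round(wh),round(an),p.round(4))
# case inner corners guess later
go(0,0)
```

```text
(array([0.57550366, 0.19274461, 0.03301144]), np.float64(0.001969337268676987)) (array([0.49750605, 0.26111424, 0.03324573]), np.float64(0.0006105473259964997))
[0.57502208 0.19129749 0.036     ] [0.49694367 0.26079483 0.036     ] [0.53598287 0.22604616 0.036     ] 0.10452807543642587 138.32782209165052
[0.57692724 0.19391722 0.036     ] [0.4994553  0.26085373 0.036     ] [0.53819127 0.22738548 0.036     ] 0.10238357865604517 139.17266190971222
front [0.71486894 0.18330756 0.068     ] [0.46184912 0.38983989 0.068     ] [0.58835903 0.28657372 0.068     ] 0.32661082651232265 140.77629028756076
(413, 289) [21. 19.] 16 [ 0.4266 -0.2271  0.025 ]
(461, 280) [22. 19.] 14 [ 0.453  -0.3446  0.025 ]
(462, 232) [19. 21.] 81 [ 0.5754 -0.35    0.025 ]
d [ 0.     -0.6247  0.0007] turn 0 at [0.2188 0.5851 0.2439] f [-0.1 -0.8  0.5] t 0.1 q7 -0.09
```

```bash
python3 -c "
from h import *
go(.537,.227,.13,np.radians(50.4))"
echo '[[[-0.2,-0.11,0,0.2,0.04],[-0.2,-0.11,0,0.333,0.04],[-0.2,-0.11,0,0.333,0.04],[-0.2,-0.11,0,0.333,0.04],[-0.2,-0.11,0,0.333,0.04],[-0.4235,-0.2239,0.114,0.333,0.04],[-0.4235,-0.2239,0.114,0.333,0.04],[-0.4235,-0.2239,0.114,0.333,0.04],[-0.4235,-0.2239,0.114,0.333,0.04],[-0.4235,-0.2239,0.114,0.333,0.04],[-0.4235,-0.2239,0.114,0.333,0.04],[-0.4235,-0.2239,0.114,0.333,0.04]]]' | python3 jog.py
python3 - <<'E'
from h import *
go(.537,.227,.039,np.radians(50.4))
c=snap('wrist','w1'); print(c['fx'],c['cx'],c['cy'],c['pose'].round(3).tolist())
print(proj(c,[.5755,.192,.036]),proj(c,[.498,.261,.036]))
E
```

```text
time: 1.3
ee_pos: [0.5384, 0.2227, 0.1284]
eef_rot: [0.341, 0.94, -0.002, -0.0]
ft_force: [0.2, 0.4, 0.5]
width: 0.0402
grip_force: 0.0
d [0.0039 0.0028 0.0894] turn -0.006 at [0.5384 0.2227 0.1284] f [0.2 0.4 0.5] t 1.3 q7 0.47
372.28779711530285 320.8359916422059 235.7348076530619 [[0.642, 0.734, 0.221, 0.478], [0.767, -0.613, -0.19, 0.274], [-0.004, 0.291, -0.957, 0.269], [0.0, 0.0, 0.0, 1.0]]
[321.32265037 313.66189306] [326.54663803 163.21450831]
```

View pics/w1.png

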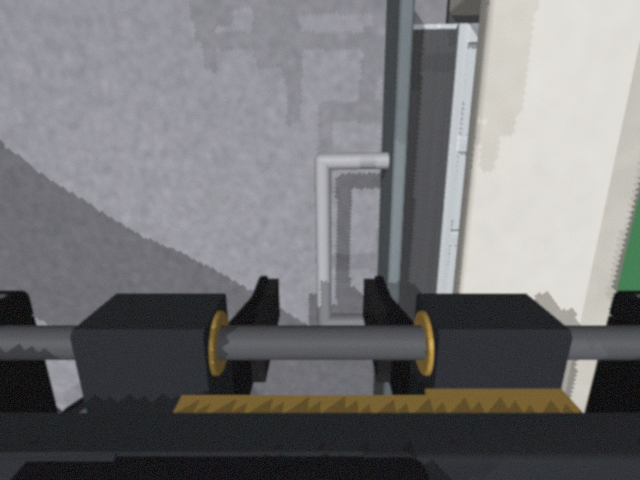

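```bash
echo '[[[0.004,0.002,0.03,-0.006,0.028],[0.004,0.002,0.07,-0.006,0.028],[0.004,0.002,0.0894,-0.006,0.028],[0.004,0.002,0.0894,-0.006,0.028],[0.004,0.002,0.0894,-0.006,0.0],[0.004,0.002,0.0894,-0.006,0.0],[0.004,0.002,0.0894,-0.006,0.0],[0.004,0.002,0.0894,-0.006,0.0]]]' | python3 jog.py 30
python3 -c "
from h import *
p=st()[1]; print(st()[2].round(3).tolist())
d=np.array([np.cos(np.radians(50.4)),np.sin(np.radians(50.4))])
go(p[0]-.112*d[0],p[1]-.112*d[1])"
```

```text
time: 2.15
ee_pos: [0.5357, 0.2318, 0.0425]
eef_rot: [0.336, 0.942, 0.001, 0.0]
ft_force: [-3.0, -0.9, 6.8]
width: 0.0088
grip_force: 30.0
[[-0.775, 0.633, 0.001], [0.633, 0.775, 0.001], [-0.0, 0.002, -1.0]]
d [ 0.0007 -0.112  -0.0002] turn 0 at [0.5357 0.2318 0.0425] f [-3.  -0.9  6.8] t 2.1 q7 0.49
```

```bash
echo '[[[0,-0.02,0,0,0],[0,-0.04,0,0,0],[0,-0.06,0,0,0],[0,-0.08,0,0,0],[0,-0.095,0,0,0],[0,-0.105,0,0,0],[0,-0.11,0,0,0],[0,-0.115,0,0,0],[0,-0.118,0,0,0],[0,-0.118,0,0,0],[0,-0.118,0,0,0]]]' | python3 jog.py
```

```text
time: 3.25
ee_pos: [0.4639, 0.1438, 0.0425]
eef_rot: [0.335, 0.942, 0.004, 0.003]
ft_force: [12.3, 14.0, -7.7]
width: 0.0089
grip_force: 30.0
```

```bash
echo '[[[0,0.003,0,0,0],[0,0.003,0,0,0],[0,0.003,0,0,0.03],[0,0.003,0,0,0.03],[0,0.003,-0.04,0,0.03],[0,0.003,-0.09,0,0.03],[0,0.003,-0.13,0,0.03],[0,0.053,-0.16,0,0.03],[0,0.053,-0.16,0,0.03],[0,0.053,-0.16,0,0.03]]]' | python3 jog.py
python3 - <<'E'
from h import *
c=snap('wrist','w2'); snap('top','top2'); s,p,M=st(); print(p)
E
```

```text
time: 4.25
ee_pos: [0.4947, 0.182, 0.2013]
eef_rot: [0.335, 0.942, 0.0, 0.0]
ft_force: [-0.8, -0.4, 0.1]
width: 0.0297
grip_force: 0.0
[0.49342748 0.18007032 0.19976212]
```

View pics/w2.png

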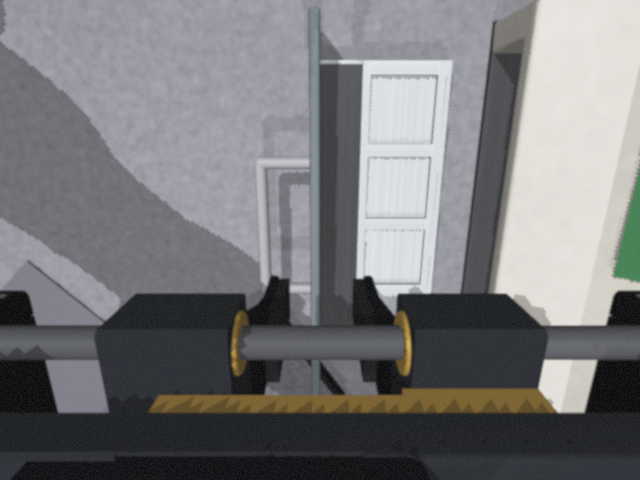

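Run:
```python
from h import *
w,t=load('w2'),load('top2')
th=np.radians(50.6); ex=np.array([np.cos(th),np.sin(th)]); ey=np.array([-ex[1],ex[0]])
H=np.array([.4639,.1438]); C=H+.115*ex
for q in [(403,110),(397,187),(393.5,257)]: 
    p=onz(w,*q,.02); print('w',p.round(4))
P=[C+k*.064*ey for k in(-1.5,-.5,.5,1.5)]; print(np.round(P,4).tolist())
for p in P: print(proj(w,[*p,.018]).round(),proj(t,[*p,.018]).round(1))
a,b=t['img'][150:310,130:290],None
cv2.imwrite('pics/c3.png',cv2.resize(a,None,fx=3.5,fy=3.5,interpolation=cv2.INTER_CUBIC)[:,:,::-1])
```

```text
w [0.4682 0.2911 0.02  ]
w [0.5167 0.2501 0.02  ]
w [0.5673 0.2098 0.02  ]
[[0.6111, 0.1717], [0.5616, 0.2124], [0.5122, 0.253], [0.4627, 0.2936]]
[388. 312.] [257.4 210.5]
[392. 250.] [240.1 228.5]
[396. 181.] [222.6 246.8]
[401. 103.] [204.8 265.4]
```

View pics/c3.png

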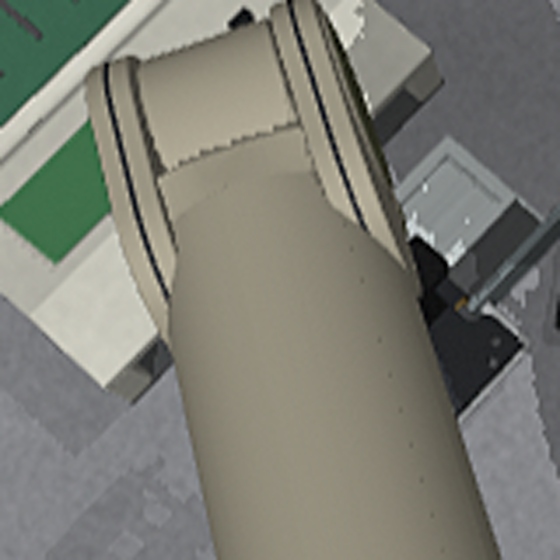

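```bash
python3 -c "
from h import *
go(.42,-.02,.25,np.radians(90))"
```

```text
d [-0.0697 -0.2015 -0.0498] turn -0.685 at [0.4934 0.1801 0.1998] f [-0.4 -0.4 -0.2] t 4.3 q7 0.48
```

```bash
echo '[[[-0.02,-0.05,-0.05,-0.1,0.03],[-0.07,-0.2,-0.05,-0.685,0.08],[-0.07,-0.2,-0.05,-0.685,0.08],[-0.07,-0.2,-0.05,-0.685,0.08],[-0.07,-0.2,-0.05,-0.685,0.08],[-0.07,-0.2,-0.05,-0.685,0.08],[-0.07,-0.2,-0.05,-0.685,0.08],[-0.07,-0.2,-0.05,-0.685,0.08]]]' | python3 jog.py
python3 - <<'E'
from h import *
t=snap('top','top3'); s=snap('scene','scene3'); w=snap('wrist','w3')
a=t['img'][120:320,150:290];b=t['img'][200:320,290:500]
a=cv2.resize(a,(392,560),interpolation=cv2.INTER_CUBIC); b=s['img'][150:400,140:340]
b=cv2.resize(b,(400,500),interpolation=cv2.INTER_CUBIC); b=np.vstack([b,np.zeros((60,400,3),np.uint8)])
cv2.imwrite('pics/c4.png',np.hstack([a,b])[:,:,::-1])
E
```

```text
time: 5.15
ee_pos: [0.4216, -0.0173, 0.2504]
eef_rot: [0.0, 1.0, -0.0, -0.001]
ft_force: [0.4, 0.2, -0.1]
width: 0.0762
grip_force: 0.0
```

View pics/c4.png

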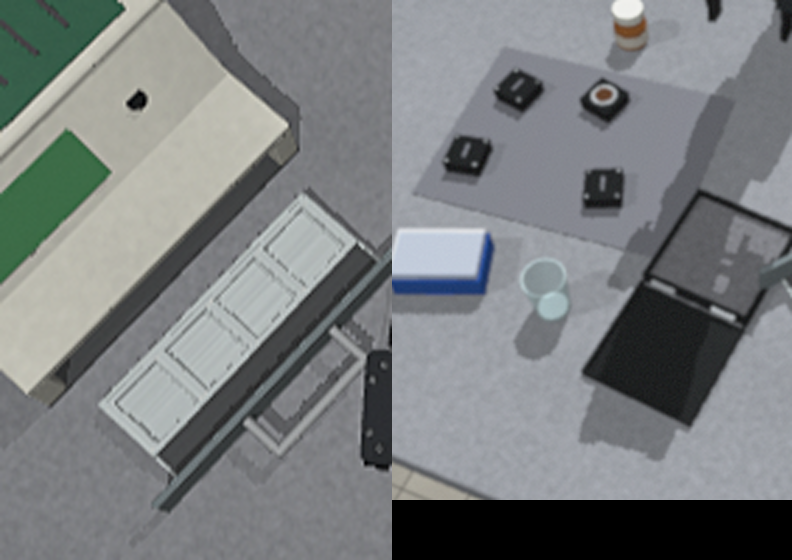

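Run:
```python
from h import *
t,s=load('top3'),load('scene3'); w2=load('w2')
P1,P4=onz(t,259.9,207.8,.021)[:2],onz(t,206.1,263.6,.021)[:2]
print('P1,P4',P1,P4,np.linalg.norm(P1-P4),np.degrees(np.arctan2(*(P4-P1)[::-1])))
print('P4 tri',tri(ray(t,206.1,263.6),ray(w2,403,110)))
c=[onz(t,*q,.018) for q in[(297,192),(350,196),(343,248),(291,243)]]; print('case',np.mean(c,0), np.degrees(np.arctan2(*(c[0]-c[1])[1::-1])))
print(tri(ray(t,320,220),ray(s,304.5,277)), onz(t,320,220,.01))
for im,box,th in((t,(205,318,345,490),55),(s,(170,290,150,305),52)):
  g=cv2.cvtColor(im['img'],cv2.COLOR_RGB2GRAY); m=np.zeros_like(g); a=box; m[a[0]:a[1],a[2]:a[3]]=g[a[0]:a[1],a[2]:a[3]]<th
  m=cv2.morphologyEx(m,cv2.MORPH_CLOSE,np.ones((3,3)))
  for c in cv2.findContours(m,0,2)[0]:
    if 150<cv2.contourArea(c)<900:
      (u,v),wh,an=cv2.minAreaRect(c); print((round(u,1),round(v,1)),np.round(wh),round(an),onz(im,u,v,.015).round(4))
```

```text
P1,P4 [0.61757101 0.16542676] [0.46697087 0.2899343 ] 0.19540349920364367 140.41801213501256
P4 tri (array([0.46987973, 0.29434468, 0.00275217]), np.float64(0.00041083341125334604))
case [0.59444403 0.00941327 0.018     ] 88.03832598798353
(array([0.59437798, 0.01097402, 0.01126038]), np.float64(0.0019722345631092097)) [0.59502974 0.01004757 0.01      ]
(413.2, 289.0) [21. 20.] 16 [ 0.4275 -0.2289  0.015 ]
(461.0, 280.5) [22. 20.] 11 [ 0.454  -0.3479  0.015 ]
(462.2, 232.4) [20. 21.] 81 [ 0.5774 -0.3532  0.015 ]
(245.0, 244.0) [18. 18.] 90 [ 0.5609 -0.1652  0.015 ]
(178.1, 227.7) [20. 18.] 9 [ 0.5776 -0.3511  0.015 ]
(203.4, 195.1) [19. 17.] 29 [ 0.4549 -0.3456  0.015 ]
```

View pics/w3.png

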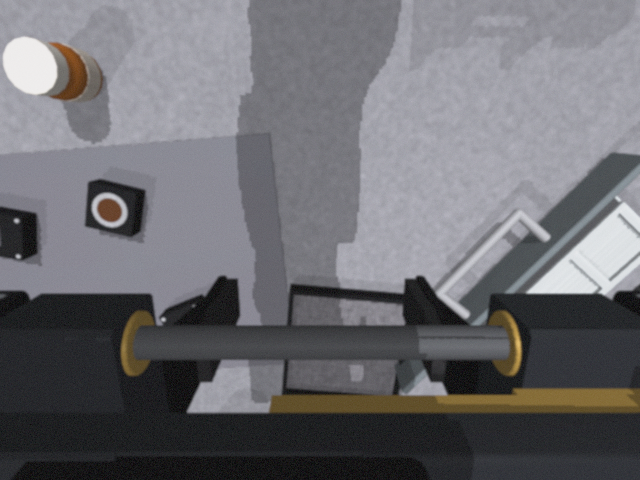

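```bash
cat >> h.py <<'E'
def blocks(w,z=.025,th=60,ymax=285,amin=600):
    "dark rects in a wrist view -> world top-face centre, side angle mod 90"
    g=cv2.cvtColor(w['img'],cv2.COLOR_RGB2GRAY); m=(g<th).astype(np.uint8); m[ymax:]=0
    m=cv2.morphologyEx(m,cv2.MORPH_CLOSE,np.ones((5,5)))
    for c in cv2.findContours(m,0,2)[0]:
        if cv2.contourArea(c)<amin: continue
        q=np.array([onz(w,*p,z)[:2] for p in c[:,0].astype(float)]); (x,y),wh,an=cv2.minAreaRect((q*1000).astype(np.float32))
        (u,v),_,_=cv2.minAreaRect(c)
        print('px',(round(u),round(v)),'xy',(round(x/1000,4),round(y/1000,4)),'size',np.round(wh,1),'ang',round(an%90,1))
E
python3 -c "
from h import *
go(.49,-.228,.19)"
```

```text
d [-0.068  -0.2107  0.0607] turn 0 at [ 0.4219 -0.0173  0.2506] f [ 0.  -0.8 -0.1] t 5.3 q7 1.44
```

```bash
echo '[[[-0.068,-0.21,0.06,0,0.08],[-0.068,-0.21,0.06,0,0.08],[-0.068,-0.21,0.06,0,0.08],[-0.068,-0.21,0.06,0,0.08],[-0.068,-0.21,0.06,0,0.08],[-0.068,-0.21,0.06,0,0.08]]]' | python3 jog.py
python3 - <<'E'
from h import *
w=snap('wrist','w4'); blocks(w)
E
```

```text
time: 5.9
ee_pos: [0.4895, -0.2313, 0.1895]
eef_rot: [0.002, 1.0, -0.001, -0.002]
ft_force: [-0.2, 0.7, 0.5]
width: 0.0805
grip_force: 0.0
px (395, 271) xy (0.5349, -0.1661) size [60.7 24.6] ang 89.9
px (573, 264) xy (0.5289, -0.0105) size [112.2  37.4] ang 89.8
px (181, 176) xy (0.4517, -0.3455) size [51.7 48.8] ang 78.9
px (323, 144) xy (0.4261, -0.2297) size [46.4 46.4] ang 75.9
```

View pics/w4.png

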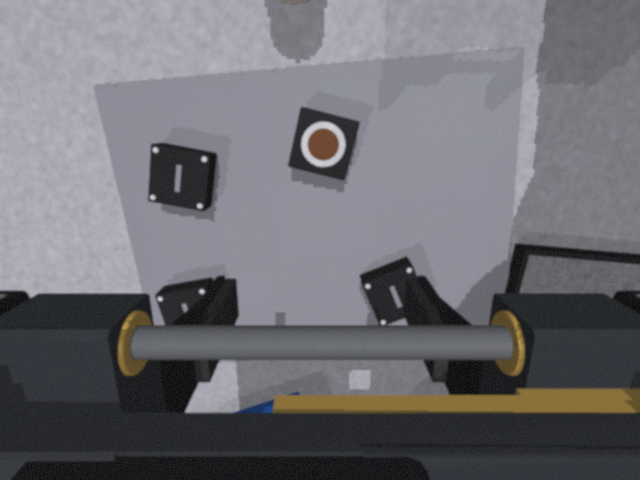

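```bash
python3 -c "
from h import *
go(.4261,-.2297,.032,np.radians(76))"
```

```text
d [ 0.0631 -0.0005  0.1581] turn 0.242 at [ 0.4897 -0.2292  0.1899] f [-0.2  0.5 -0.4] t 6.0 q7 2.05
```

```bash
echo '[[[0.063,-0.0005,0.05,0.15,0.08],[0.063,-0.0005,0.08,0.242,0.08],[0.063,-0.0005,0.12,0.242,0.08],[0.063,-0.0005,0.158,0.242,0.08],[0.063,-0.0005,0.158,0.242,0.08],[0.063,-0.0005,0.158,0.242,0.03],[0.063,-0.0005,0.158,0.242,0.03],[0.063,-0.0005,0.158,0.242,0.03],[0.063,-0.0005,0.158,0.242,0.03],[0.063,-0.0005,0.158,0.242,0.03],[0.063,-0.0005,0.158,0.242,0.03]]]' | python3 jog.py 25
```

```text
time: 7.05
ee_pos: [0.4275, -0.2286, 0.0339]
eef_rot: [0.121, 0.993, 0.0, 0.001]
ft_force: [-2.6, 1.5, 8.7]
width: 0.0477
grip_force: 25.0
```

```bash
python3 -c "
from h import *
s,p,M=st();print(p,M[:2,1],s['width'],s['joint_positions'])
go(.468,.2905,.15,np.radians(50.5))
go(.468,.2905,.049,np.radians(50.5))"
```

```text
[ 0.42754923 -0.22864004  0.033866  ] [0.23945347 0.97090774] 0.04766606097487942 [-0.22781636  0.32088843  0.70535881  2.06726192 -0.27789204  0.84482807
  1.96773177]
d [ 0.0849  0.5138 -0.116 ] turn 0.448 at [ 0.4275 -0.2286  0.0339] f [-2.6  1.5  8.7] t 7.0 q7 1.97
d [ 0.085   0.5137 -0.015 ] turn 0.448 at [ 0.4275 -0.2286  0.0339] f [-2.6  1.5  8.7] t 7.0 q7 1.97
```

```bash
echo '[[[0,0,-0.04,0,0.03],[0,0,-0.08,0,0.03],[0.0849,0.5138,-0.116,0.1,0.03],[0.0849,0.5138,-0.116,0.2,0.03],[0.0849,0.5138,-0.116,0.3,0.03],[0.0849,0.5138,-0.116,0.448,0.03],[0.0849,0.5138,-0.116,0.448,0.03],[0.0849,0.5138,-0.116,0.448,0.03],[0.0849,0.5138,-0.116,0.448,0.03],[0.0849,0.5138,-0.116,0.448,0.03],[0.0849,0.5138,-0.116,0.448,0.03],[0.0849,0.5138,-0.116,0.448,0.03]]]' | python3 jog.py
python3 - <<'E'
from h import *
snap('wrist','w5');go(.468,.2905,.049,np.radians(50.5))
E
```

```text
time: 8.25
ee_pos: [0.4636, 0.2434, 0.146]
eef_rot: [0.338, 0.941, 0.0, -0.0]
ft_force: [0.5, -0.5, -0.7]
width: 0.048
grip_force: 25.0
d [0.0192 0.0321 0.0977] turn 0.008 at [0.4626 0.253  0.1465] f [-3.8  9.  -0.3] t 8.3 q7 0.38
```

View pics/w5.png

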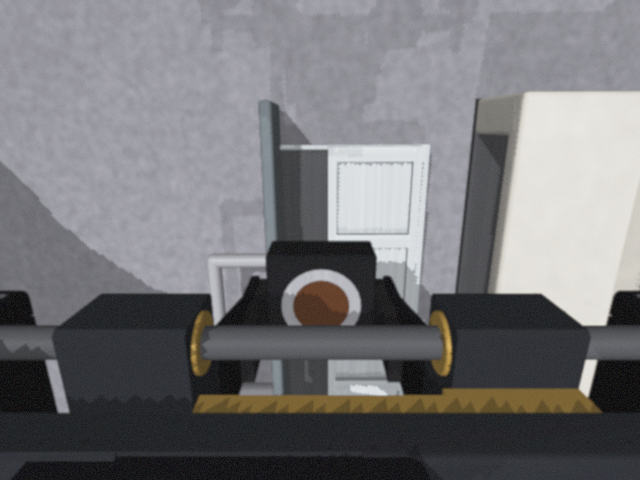

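Run:
```python
from h import *
w=load('w5')
q=np.array([onz(w,*p,.021)[:2] for p in [(338,163),(412,163),(410,234),(336,233)]]); print(q,q.mean(0))
snap('wrist','w6'); go(.468,.2905,.08,np.radians(50.5))
```

```text
[[0.43108184 0.28642447]
 [0.46424395 0.32661242]
 [0.5058963  0.29512458]
 [0.47020786 0.25310511]] [0.46785749 0.29031664]
d [0.022  0.0354 0.0661] turn 0.008 at [0.4627 0.249  0.146 ] f [-0.9 -1.  -1.1] t 8.3 q7 0.38
```

```bash
echo '[[[0.022,0.0354,0.02,0.008,0.03],[0.022,0.0354,0.05,0.008,0.03],[0.022,0.0354,0.066,0.008,0.03],[0.022,0.0354,0.066,0.008,0.03]]]' | python3 jog.py
python3 -c "
from h import *
go(.468,.2903,.0475,np.radians(50.5))"
```

```text
time: 8.75
ee_pos: [0.468, 0.2818, 0.0774]
eef_rot: [0.342, 0.94, -0.002, -0.001]
ft_force: [0.5, 0.4, -1.0]
width: 0.0477
grip_force: 25.0
d [0.0054 0.0067 0.0299] turn -0.008 at [0.468  0.2818 0.0774] f [ 0.5  0.4 -1. ] t 8.8 q7 0.36
```

```bash
echo '[[[0,0,0,0,0.03],[0,0,0,0,0.03]]]' | python3 jog.py
python3 -c "
from h import *
go(.468,.2903,.0475,np.radians(50.5))"
```

```text
time: 8.95
ee_pos: [0.4702, 0.2829, 0.081]
eef_rot: [0.342, 0.94, 0.001, 0.0]
ft_force: [0.1, 0.8, -0.7]
width: 0.0476
grip_force: 25.0
d [0.0064 0.0042 0.0335] turn -0.009 at [0.4702 0.2829 0.081 ] f [ 0.1  0.8 -0.7] t 8.9 q7 0.36
```

```bash
echo '[[[0.0064,0.0042,0,-0.009,0.03],[0.0064,0.0042,0.02,-0.009,0.03],[0.0064,0.0042,0.03,-0.009,0.03],[0.0064,0.0042,0.033,-0.009,0.03],[0.0064,0.0042,0.033,-0.009,0.03]]]' | python3 jog.py
python3 -c "
from h import *
go(.468,.2903,.0475,np.radians(50.5))"
```

```text
time: 9.45
ee_pos: [0.4674, 0.2906, 0.0472]
eef_rot: [0.337, 0.941, 0.0, 0.0]
ft_force: [-0.1, -1.0, -0.9]
width: 0.0477
grip_force: 25.0
d [-0.0007  0.0002 -0.0003] turn 0.001 at [0.4674 0.2906 0.0472] f [-0.1 -1.  -0.9] t 9.4 q7 0.37
```

Open, rise, and view the result from above.

```bash
echo '[[[0,0,0.0,0,0.065],[0,0,0.0,0,0.065],[0,0,0.0,0,0.065],[0,0,-0.02,0,0.065],[0,0,-0.06,0,0.065],[0,0,-0.1,0,0.065],[-0.05,-0.05,-0.14,0,0.065],[-0.1,-0.05,-0.14,0,0.065],[-0.1,-0.05,-0.14,0,0.065],[-0.1,-0.05,-0.14,0,0.065]]]' | python3 jog.py
python3 - <<'E'
from h import *
w=snap('wrist','w7'); blocks(w,z=.038); go(.49,-.2,.19)
cv2.imwrite('pics/w7s.png',cv2.resize(w['img'][:290,:,::-1],(480,218)))
E
```

```text
time: 10.45
ee_pos: [0.5149, 0.184, 0.1881]
eef_rot: [0.34, 0.94, 0.0, 0.001]
ft_force: [-0.2, 0.1, -0.3]
width: 0.0647
grip_force: 0.0
px (390, 83) xy (0.4657, 0.2909) size [47.4 45.9] ang 50.4
d [-0.2285 -0.3124 -0.0029] turn 0 at [0.5135 0.1863 0.1872] f [-0.8  0.1 -0.1] t 10.5 q7 0.53
```

View pics/w7s.png

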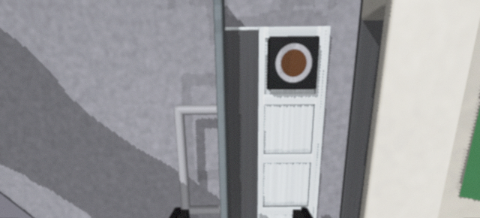

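```bash
python3 -c "
from h import *
go(.62,-.165,.19,np.radians(90)); t=load('top3'); print(onz(t,385,180,0),onz(t,424,350,0))"
```

```text
d [-0.3062 -0.2025 -0.0028] turn -0.692 at [0.5135 0.1863 0.1872] f [-0.8  0.1 -0.1] t 10.5 q7 0.53
[ 0.7142112  -0.15672366  0.        ] [ 0.28057438 -0.25889994  0.        ]
```

```bash
echo '[[[-0.306,-0.2025,-0.003,-0.1,0.08],[-0.306,-0.2025,-0.003,-0.2,0.08],[-0.306,-0.2025,-0.003,-0.3,0.08],[-0.306,-0.2025,-0.003,-0.4,0.08],[-0.306,-0.2025,-0.003,-0.55,0.08],[-0.306,-0.2025,-0.003,-0.692,0.08],[-0.306,-0.2025,-0.003,-0.692,0.08],[-0.306,-0.2025,-0.003,-0.692,0.08],[-0.306,-0.2025,-0.003,-0.692,0.08],[-0.306,-0.2025,-0.003,-0.692,0.08]]]' | python3 jog.py
python3 - <<'E'
from h import *
w=snap('wrist','w8'); blocks(w); s,p,M=st();print(p,s['joint_positions'])
E
```

```text
time: 11.5
ee_pos: [0.6202, -0.1617, 0.1888]
eef_rot: [-0.002, 1.0, 0.0, -0.001]
ft_force: [0.9, 0.9, 0.8]
width: 0.0799
grip_force: 0.0
px (89, 166) xy (0.5749, -0.3489) size [46.3 56.7] ang 10.4
px (317, 146) xy (0.5591, -0.1652) size [46.4 46.2] ang 23.1
px (520, 198) xy (0.604, -0.0015) size [153.2 161.7] ang 84.7
px (68, 20) xy (0.4651, -0.3449) size [57.6 27.4] ang 79.7
[ 0.62031153 -0.16069145  0.18904275] [-0.2282033   0.43572195  0.54881434  1.51442655 -0.23461259  1.25857511
  1.92748359]
```

```bash
python3 -c "
from h import *
go(.5347,-.1756,.036,np.radians(113.1))"
```

```text
d [ 0.0855 -0.0147  0.1531] turn -0.398 at [ 0.6203 -0.1607  0.189 ] f [ 0.5  0.7 -0.7] t 11.6 q7 1.93
```

```bash
echo '[[[0.0855,-0.0147,0.05,-0.15,0.08],[0.0855,-0.0147,0.08,-0.3,0.08],[0.0855,-0.0147,0.11,-0.398,0.08],[0.0855,-0.0147,0.11,-0.398,0.08],[0.0855,-0.0147,0.14,-0.398,0.08],[0.0855,-0.0147,0.153,-0.398,0.07],[0.0855,-0.0147,0.153,-0.398,0.07],[0.0855,-0.0147,0.153,-0.398,0.07]]]' | python3 jog.py 4
python3 -c "
from h import *
go(.5347,-.1756,.036,np.radians(113.1))"
```

```text
time: 12.35
ee_pos: [0.5359, -0.1775, 0.038]
eef_rot: [-0.199, 0.98, -0.0, 0.0]
ft_force: [-0.9, -0.9, 0.7]
width: 0.0712
grip_force: 0.0
d [0.0004 0.0022 0.002 ] turn -0.002 at [ 0.5359 -0.1775  0.038 ] f [-0.9 -0.9  0.7] t 12.3 q7 2.4
```

```bash
echo '[[[0,0.002,0.001,0,0.03],[0,0.002,0.001,0,0.03],[0,0.002,0.001,0,0.03],[0,0.002,0.001,0,0.03],[0,0.002,0.001,0,0.03],[0,0.002,-0.01,0,0.03],[0,0.002,-0.02,0,0.03],[0,0.002,-0.03,0,0.03],[0,0.002,-0.05,0,0.03],[0,0.002,-0.07,0,0.03],[0,0.002,-0.07,0,0.03]]]' | python3 jog.py 4
python3 - <<'E'
from h import *
t=snap('top','top9'); s=snap('scene','scene9'); S,p,M=st();
a=proj(t,p-[0,0,.02]); b=proj(s,p-[0,0,.02]); print(a,b,p,S['width'])
f=lambda im,q:cv2.resize(im['img'][int(q[1])-50:int(q[1])+50,int(q[0])-50:int(q[0])+50],(400,400),interpolation=cv2.INTER_CUBIC)
cv2.imwrite('pics/f9.png',np.hstack([f(t,a),f(s,b)])[:,:,::-1])
E
```

```text
time: 13.45
ee_pos: [0.5357, -0.1767, 0.1102]
eef_rot: [-0.199, 0.98, -0.001, 0.002]
ft_force: [0.4, -0.6, -0.4]
width: 0.031
grip_force: 0.0
[397.15456969 239.94434301] [242.07069225 217.33015544] [ 0.53430617 -0.17604354  0.10741129] 0.030484583363466437
```

View pics/f9.png

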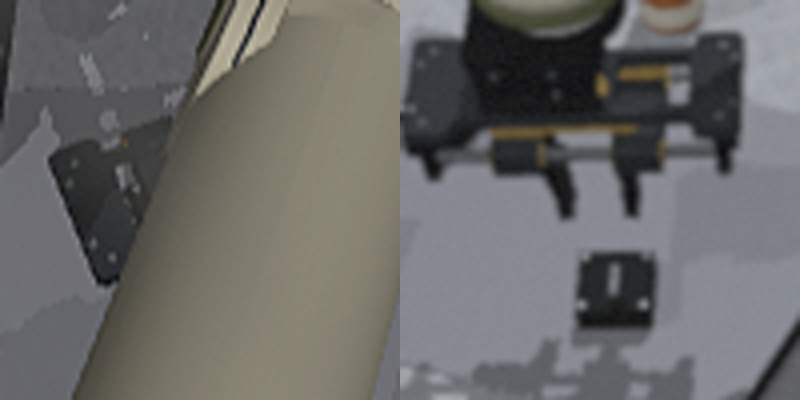

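```bash
echo '[[[-0.08,0,-0.07,0,0.07],[-0.08,0,-0.07,0,0.07],[-0.08,0,-0.07,0,0.07],[-0.08,0,-0.07,0,0.07]]]' | python3 jog.py
python3 - <<'E'
from h import *
s=load('scene9'); print(onz(s,246.3,239.8,.025))
w=snap('wrist','w10'); blocks(w); blocks(w,th=45); S,p,M=st();print(p,S['joint_positions'][6])
E
```

```text
time: 13.95
ee_pos: [0.6084, -0.144, 0.1765]
eef_rot: [-0.2, 0.98, -0.0, 0.0]
ft_force: [-1.0, 0.1, -0.4]
width: 0.0547
grip_force: 0.0
[ 0.55387903 -0.16359313  0.025     ]
px (494, 263) xy (0.5833, 0.0008) size [148.2 120. ] ang 84.7
px (320, 137) xy (0.5455, -0.1715) size [45.5 46.3] ang 23.1
px (79, 76) xy (0.5749, -0.3488) size [46.5 56.2] ang 10.5
px (494, 264) xy (0.5835, 0.0009) size [147.3 119.7] ang 84.6
px (320, 138) xy (0.5458, -0.1714) size [44.8 45. ] ang 23.1
px (80, 76) xy (0.5749, -0.3489) size [45.4 55.7] ang 10.7
[ 0.60689492 -0.14498869  0.17551117] 2.275242119042
```

Run:
```python
from h import *
w=snap('wrist','w11'); blocks(w); S,p,M=st();print(p,S['joint_positions'][6],S['width'])
```

```text
px (496, 264) xy (0.5816, 0.0016) size [146.3 116.6] ang 84.6
px (320, 140) xy (0.5457, -0.1715) size [45.6 46.4] ang 23.0
px (79, 79) xy (0.575, -0.3491) size [46.5 56.3] ang 10.6
[ 0.6061543  -0.14541085  0.17511414] 2.2752090702103462 0.06265757317942347
```

```bash
python3 -c "
from h import *
go(.5258,-.1799,.034,np.radians(113.1))"
```

```text
d [ 0.0871 -0.0006  0.1413] turn -0.003 at [ 0.6062 -0.1454  0.1751] f [-0.5  0.  -0.4] t 14.1 q7 2.28
```

```bash
echo '[[[0.087,0,0,-0.003,0.075],[0.087,0,0.05,-0.003,0.075],[0.087,0,0.1,-0.003,0.075],[0.087,0,0.12,-0.003,0.07],[0.087,0,0.141,-0.003,0.07],[0.087,0,0.141,-0.003,0.065],[0.087,0,0.141,-0.003,0.065]]]' | python3 jog.py
python3 -c "
from h import *
go(.5258,-.1799,.034,np.radians(113.1))"
echo '[[[0,0,0,0,0.03],[0,0,0,0,0.03],[0,0,0,0,0.03],[0,0,0,0,0.03],[0,0,0,0,0.03]]]' | python3 jog.py 10
python3 - <<'E'
from h import *
w=snap('wrist','w12'); blocks(w,ymax=480)
E
```

```text
time: 14.75
ee_pos: [0.5264, -0.1793, 0.0356]
eef_rot: [-0.2, 0.98, 0.0, -0.001]
ft_force: [0.5, 0.1, 1.2]
width: 0.0663
grip_force: 0.0
d [ 0.0008 -0.0003  0.0016] turn -0.0 at [ 0.5264 -0.1793  0.0356] f [0.5 0.1 1.2] t 14.8 q7 2.41
time: 15.25
ee_pos: [0.528, -0.1788, 0.0365]
eef_rot: [-0.201, 0.98, -0.0, 0.001]
ft_force: [-1.6, -0.0, 6.9]
width: 0.0478
grip_force: 10.0
px (321, 372) xy (0.5603, -0.1647) size [13.6 47. ] ang 23.3
px (320, 386) xy (0.5727, -0.1611) size [108.3 340.3] ang 23.3
px (623, 308) xy (0.4744, -0.051) size [17.3 14.9] ang 24.2
px (320, 302) xy (0.5263, -0.1797) size [24.4 96.2] ang 23.2
px (17, 278) xy (0.5714, -0.3071) size [46.1 15.2] ang 9.1
px (32, 30) xy (0.466, -0.3202) size [22.6 23.8] ang 12.0
```

```bash
echo '[[[-0.001,0,-0.007,0,0.03],[-0.002,0,-0.013,0,0.03],[-0.005,0,-0.019,0,0.03],[-0.009,0,-0.0245,0,0.03],[-0.014,0,-0.029,0,0.03],[-0.019,0,-0.034,0,0.03],[-0.025,0,-0.038,0,0.03],[-0.03,0,-0.042,0,0.03],[-0.03,0,-0.06,0,0.03],[-0.03,0,-0.06,0,0.03]]]' | python3 jog.py
python3 - <<'E'
from h import *
w=snap('wrist','w13'); s=snap('scene','scene13'); S,p,M=st(); print(p,S['width'])
print(proj(w,p+M@[-.02,0,.01]),proj(w,p+M@[0,0,.03]))
a=proj(s,p-[0,0,.02]).astype(int);print(a)
g=cv2.cvtColor(s['img'],cv2.COLOR_RGB2GRAY)[a[1]-30:a[1]+40,a[0]-40:a[0]+50]
for row in g[::3,::2]: print(''.join('#' if v<45 else '+' if v<90 else '.' for v in row))
E
```

```text
time: 16.3
ee_pos: [0.5566, -0.1672, 0.0975]
eef_rot: [-0.201, 0.98, -0.001, 0.001]
ft_force: [1.2, 0.4, -0.4]
width: 0.048
grip_force: 10.0
[ 0.55527073 -0.16692442  0.09557252] 0.0478275536618851
[322.3847819 341.8554296] [322.42082755 284.85730151]
[242 227]
++++################++++++++++++++####.......
++++################.+..+##+##+.######.......
+++##################+..++++++++#+++++.......
+++++################+++++#+######++#+.......
++#####++#++++++++++++++##+++#++#+++#+.......
#+...++++++++...........++#+#+..+++##+.......
+....#####+++++........+++##+++++++##........
+++++######++++.........######.....#+........
+....++++++###+.........+##........++........
............+##..........##..................
.............##++#######+##..................
.............+#####++#####+..................
...............+###.+####....................
...............####+#####....................
................+######++....................
...............##########....................
................++...........................
.............................................
............................................#
...........................................#+
..........................................#+.
.........................................#+..
........................................#+...
.......................................#+....
```

Run:
```python
from h import *
s=load('scene13'); S,p,M=st()
p=p; 
# pad overlap 12: near end at tool x = -9.5+12 = +2.5 ; block -45.5..2.5
import itertools
def c(xs,zs): return np.array([proj(s,p+M@[x,y,z]) for x,y,z in itertools.product(xs,(-.024,.024),zs)])
print('flat',c((-.0455,.0025),(.011,.033)).round(0).tolist())
print('hang',c((-.014,.008),(.008,.056)).round(0).tolist())
g=cv2.cvtColor(s['img'],cv2.COLOR_RGB2GRAY)[218:256,225:262]
for i,row in enumerate(g): print(218+i,' '.join('%3d'%v for v in row))
```

```text
flat [[230.0, 241.0], [232.0, 246.0], [251.0, 240.0], [252.0, 246.0], [232.0, 225.0], [233.0, 230.0], [252.0, 224.0], [253.0, 230.0]]
hang [[231.0, 230.0], [234.0, 241.0], [251.0, 229.0], [253.0, 241.0], [232.0, 222.0], [235.0, 234.0], [252.0, 222.0], [254.0, 234.0]]
218  60  60  62  61  60  69  92 106 110 108 107 109 113 112 113 112 111 112 109 111 111 114 116 102  66  37  33  38  38  33  35  37  36  30  34  44  66
219  38  30  33  35  37  66 109 134 137 135 134 136 136 136 138 137 137 136 136 138 137 137 138 120  79  42  31  35  35  33  33  31  32  33  28  39  71
220  26  20  26  29  33  61 108 138 143 139 140 140 140 140 141 141 139 141 141 140 140 140 141 128  92  52  35  32  31  34  44  52  52  51  49  56  80
221  16  21  26  28  29  45  90 126 138 139 139 137 138 139 139 140 138 139 141 140 139 139 139 136 111  69  38  30  29  43  75  98  98  93  94  96 105
222  35  22  22  27  28  36  71 113 139 141 141 140 141 140 138 141 141 139 140 139 140 141 142 140 125  83  42  23  25  43  96 128 128 127 128 125 124
223  65  29  25  29  26  34  63 106 135 140 138 138 136 138 138 138 139 
[... 4243 characters left out ...]
 139 138 138 137 138 140 139 138 140 139 139 139 139 139 140 137 133 129 129 131 132 128 127
252 137 139 139 138 139 140 137 139 140 137 139 139 139 138 138 137 140 138 139 139 142 139 139 139 139 138 140 139 140 138 136 132 133 136 135 134 132
253 138 139 138 138 140 137 138 138 139 138 139 140 140 139 139 139 140 140 140 140 141 140 140 139 140 139 139 138 139 140 140 139 139 140 139 139 139
254 138 140 140 138 141 138 139 138 139 140 140 139 138 140 140 137 137 140 139 137 139 140 138 139 140 139 136 139 141 138 138 139 139 141 139 140 139
255 138 138 135 138 140 133 129 131 131 136 133 130 131 131 131 126 130 132 126 123 124 124 125 130 136 133 131 139 141 140 139 140 141 139 140 140 139
```

```bash
cat >> h.py <<'E'
def look():
    "column profile of the held block in the scene camera; predicted flat/hang v of far-top, far-bottom"
    s=r.camera('scene'); S,p,M=st(); P=lambda x,z:proj(s,p+M@[x,-.012,z])
    u=int(round(P(-.02,.02)[0])); v=int(P(0,.02)[1]); g=cv2.cvtColor(s['img'],cv2.COLOR_RGB2GRAY)
    print('t',round(S['time'],2),'w',round(S['width'],4),'grip',S['grip_force'],'z',p[2].round(4),'flat',P(-.0455,.011)[1].round(1),P(-.0455,.033)[1].round(1),'hang',P(-.014,.008)[1].round(1),P(-.014,.056)[1].round(1))
    print(v-10,g[v-10:v+35,u].tolist())
E
echo '[[[0,0,0,0,0.03],[0,0,0,0,0.03],[0,0,0,0,0.03],[0,0,0,0,0.03]]]' | python3 jog.py 6 >/dev/null; python3 -c "
from h import *
look()"
echo '[[[0,0,0,0,0.03],[0,0,0,0,0.03],[0,0,0,0,0.03],[0,0,0,0,0.03]]]' | python3 jog.py 4 >/dev/null; python3 -c "
from h import *
look()"
```

```text
t 16.85 w 0.0479 grip 5.999733209609985 z 0.0955 flat 240.7 246.0 hang 229.3 241.0
217 [79, 106, 136, 140, 139, 141, 138, 116, 70, 38, 35, 33, 36, 26, 29, 35, 43, 41, 34, 29, 28, 33, 31, 26, 24, 24, 23, 51, 101, 135, 140, 140, 138, 138, 138, 138, 139, 137, 123, 102, 97, 99, 99, 98, 99]
t 17.3 w 0.0479 grip 3.999693989753723 z 0.0957 flat 240.7 246.0 hang 229.3 241.0
217 [85, 114, 136, 139, 138, 140, 138, 115, 69, 38, 35, 39, 38, 32, 27, 34, 38, 41, 39, 29, 29, 30, 30, 27, 25, 23, 23, 51, 102, 137, 140, 139, 139, 138, 139, 140, 139, 137, 125, 103, 97, 99, 97, 98, 99]
```

```bash
echo '[[[0,0,0,0,0.03],[0,0,0,0,0.03],[0,0,0,0,0.03],[0,0,0,0,0.03]]]' | python3 jog.py 3 >/dev/null; python3 -c "
from h import *
look()"
echo '[[[0,0,-0.03,0,0.03],[0,0,-0.05,0,0.03],[0,0,-0.05,0,0.03],[0,0,-0.05,0,0.03],[0,0,-0.05,0,0.03]]]' | python3 jog.py 3 >/dev/null; python3 -c "
from h import *
look()"
```

```text
t 17.75 w 0.0481 grip 2.999676503241062 z 0.0957 flat 240.7 246.0 hang 229.3 241.0
217 [84, 112, 137, 139, 139, 139, 139, 115, 70, 37, 34, 39, 36, 32, 33, 32, 36, 41, 33, 28, 31, 31, 28, 29, 22, 28, 23, 50, 103, 138, 142, 140, 138, 139, 139, 139, 140, 138, 123, 102, 98, 97, 100, 99, 99]
t 18.3 w 0.0477 grip 2.999868728220463 z 0.1445 flat 228.0 233.8 hang 216.5 228.9
204 [110, 136, 142, 140, 139, 139, 141, 137, 114, 58, 33, 35, 40, 39, 40, 39, 41, 40, 39, 37, 38, 36, 35, 35, 37, 44, 39, 35, 41, 86, 124, 140, 140, 138, 140, 139, 138, 140, 139, 139, 138, 137, 138, 140, 137]
```

```bash
echo '[[[0,0,-0.03,0,0.03],[0,0,-0.05,0,0.03],[0,0,-0.05,0,0.03],[0,0,-0.03,0,0.03],[0,0,0,0,0.03],[0,0,-0.03,0,0.03],[0,0,-0.05,0,0.03],[0,0,-0.05,0,0.03],[0,0,0,0,0.03],[0,0,0,0,0.03],[0,0,0,0,0.03]]]' | python3 jog.py 3 >/dev/null
python3 - <<'E'
from h import *
look()
s=snap('scene','scene14'); S,p,M=st(); a=proj(s,p-[0,0,.02]).astype(int); print(a)
g=cv2.cvtColor(s['img'],cv2.COLOR_RGB2GRAY)[a[1]-8:a[1]+26,a[0]-14:a[0]+14]
for i,row in enumerate(g): print(a[1]-8+i,''.join('%4d'%v for v in row))
E
```

```text
t 19.45 w 0.048 grip 2.9998115077614784 z 0.146 flat 227.8 233.5 hang 216.2 228.7
204 [111, 137, 140, 140, 139, 128, 99, 52, 33, 32, 33, 33, 28, 27, 30, 25, 29, 30, 28, 29, 26, 31, 29, 28, 38, 57, 76, 95, 124, 138, 139, 139, 140, 139, 139, 138, 139, 139, 139, 140, 139, 139, 137, 139, 138]
[239 214]
206   29  37  70 111 140 143 140 140 140 138 141 140 141 140 140 139 140 140 141 142 138 117  69  39  34  37  35  36
207   31  27  55 100 134 141 141 141 139 140 142 141 140 141 139 139 139 139 140 141 141 130  96  51  30  26  31  44
208   26  26  43  90 126 139 141 137 139 138 139 139 138 139 137 139 139 139 138 139 142 137 113  60  27  22  24  52
209   28  31  37  73 114 133 126 121 121 123 123 121 124 121 120 122 122 118 117 117 117 116  99  53  26  22  20  50
210   30  28  34  58  94 107  95  81  80  79  81  79  82  82  81  82  81  77  72  68  70  70  58  38  27  22  18  42
211   28  30  29  44  65  65  56  44  42  44  43  43  43  40  45  41  43  42  37  38  39  38  36  33  31  27  18  39
212   23  31  31  32  40  44  39  32  33  32  35  35  33  36  34  34  33  34  34  36  31  35  33  
[... 2477 characters left out ...]
34  139 139 138 139 141 138 139 141 139 141 141 141 139 138 139 140 139 139 139 139 139 139 140 139 139 140 141 140
235  139 138 137 138 140 139 138 139 139 138 140 140 138 139 140 140 139 140 138 140 140 138 138 140 140 139 139 140
236  140 138 138 140 137 139 138 140 137 140 139 137 140 140 139 139 137 139 139 140 139 140 140 139 139 140 140 139
237  139 139 139 139 139 138 139 139 141 140 139 139 139 139 140 139 139 139 139 138 139 140 139 140 138 139 140 140
238  139 139 139 139 139 140 138 139 139 139 139 139 138 140 139 139 139 140 139 139 140 139 138 140 141 142 140 140
239  138 139 137 137 139 140 138 139 139 139 138 139 137 138 140 139 140 139 140 139 140 139 141 141 138 141 139 140
```

```bash
echo '[[[0,0,-0.03,0,0.03],[0,0,-0.05,0,0.03],[0.03,0,-0.05,0,0.03],[0.06,0,-0.03,0,0.03],[0.06,0,0,0,0.03],[0.06,0,-0.03,0,0.03],[0.06,0,-0.05,0,0.03],[0.06,0,-0.05,0,0.03],[0.06,0,0,0,0.03],[0.06,0,0,0,0.03],[0.06,0,0,0,0.03],[0.06,0,0,0,0.03]]]' | python3 jog.py 3 >/dev/null
python3 - <<'E'
from h import *
look()
s=snap('scene','scene15'); S,p,M=st(); a=proj(s,p-[0,0,.02]).astype(int); print(a,p)
g=cv2.cvtColor(s['img'],cv2.COLOR_RGB2GRAY)[a[1]-8:a[1]+22,a[0]-12:a[0]+13]
for i,row in enumerate(g): print(a[1]-8+i,''.join('%4d'%v for v in row[::2]))
E
```

```text
t 20.75 w 0.0477 grip 2.99656692892313 z 0.1476 flat 207.4 213.3 hang 196.4 209.3
185 [137, 139, 138, 138, 138, 128, 96, 52, 36, 36, 32, 28, 27, 27, 26, 27, 25, 25, 30, 31, 27, 28, 26, 27, 40, 62, 80, 106, 135, 139, 139, 138, 138, 139, 138, 139, 136, 138, 137, 138, 138, 138, 137, 139, 139]
[240 195] [ 0.50081424 -0.19089852  0.14737459]
187   43 117 139 139 138 138 139 138 138 139  99  21  26
188   32 109 139 137 139 140 138 140 137 140 117  30  23
189   27 101 140 138 139 137 137 137 138 140 120  34  25
190   23  93 135 127 129 130 127 129 125 120 108  41  17
191   25  78 105  93  98  96  97  96  89  79  76  36  17
192   31  55  61  51  51  51  50  54  48  41  41  28  18
193   27  40  37  31  31  32  33  33  30  30  35  28  22
194   28  31  32  31  36  36  33  34  34  35  32  28  21
195   28  30  44  33  34  33  33  36  33  35  42  31  24
196   23  36  72  38  31  24  26  27  29  32  70  43  22
197   19  36  80  41  26  26  28  26  28  32  73  46  26
198   28  46  58  35  30  26  27  29  31  30  51  33  37
199   66  77  38  29  25  32  36  31  29  28  27  32  73
200  112 115  43  23
[... 248 characters left out ...]
  31  27  26  99
205  140 139  73  25  26  28  56  72  26  34  31  24  91
206  138 139  80  26  31  28  55  72  31  28  28  23  84
207  138 139  90  26  31  25  48  67  28  26  31  23  80
208  138 138  96  29  19  29  35  48  29  26  27  32  90
209  138 141 102  42  28  26  25  33  24  29  32  51  97
210  138 140 112  73  32  29  27  32  33  34  48  80 102
211  138 139 118  92  59  58  60  70  70  71  74  96 111
212  137 138 129 113 103 105 106 111 113 113 112 114 127
213  137 138 136 137 137 137 137 136 139 138 138 135 138
214  139 140 138 139 140 140 139 141 140 141 139 140 139
215  138 138 137 139 139 139 137 139 138 138 138 138 138
216  139 138 138 138 137 137 138 136 138 138 138 140 140
```

```bash
echo '[[[0,0,0.03,0,0.03],[0,0,0.055,0,0.03],[0,0,0.07,0,0.03],[0,0,0.075,0,0.03],[0,0,0.079,0,0.03],[0,0,0.082,0,0.03],[0,0,0.085,0,0.03],[0,0,0.088,0,0.03],[0,0,0.088,0,0.03],[0,0,0.088,0,0.03]]]' | python3 jog.py 3
python3 - <<'E'
from h import *
look()
s=snap('scene','scene16'); S,p,M=st(); a=proj(s,p-[0,0,.02]).astype(int); print(a,p)
g=cv2.cvtColor(s['img'],cv2.COLOR_RGB2GRAY)[a[1]-8:a[1]+22,a[0]-12:a[0]+13]
for i,row in enumerate(g): print(a[1]-8+i,''.join('%4d'%v for v in row[::2]))
E
```

```text
time: 21.8
ee_pos: [0.4999, -0.1906, 0.0577]
eef_rot: [-0.201, 0.98, -0.0, 0.0]
ft_force: [-0.3, 2.2, 1.4]
width: 0.048
grip_force: 3.0
t 21.85 w 0.0479 grip 3.0007103830575943 z 0.0577 flat 230.1 235.3 hang 219.5 230.9
208 [96, 125, 138, 113, 60, 33, 31, 37, 32, 25, 23, 28, 25, 29, 29, 28, 30, 28, 28, 25, 33, 53, 70, 81, 95, 99, 98, 98, 97, 101, 102, 96, 108, 128, 137, 123, 102, 96, 97, 99, 96, 95, 97, 98, 99]
[245 218] [ 0.49990647 -0.19064081  0.05768767]
210   31  99 135 136 135 128 129 121 121 116  58  32  35
211   28  78 113 113 112  95  94  86  88  84  46  33  37
212   30  56  64  59  61  50  46  48  49  45  34  29  39
213   31  41  34  33  33  29  33  33  34  33  30  22  39
214   27  32  35  32  34  34  34  33  32  32  29  30  34
215   29  29  36  35  35  36  39  38  35  31  31  25  33
216   24  34  56  38  36  32  35  33  33  36  57  25  36
217   25  36  73  37  26  22  26  25  30  43  66  27  35
218   33  35  73  37  23  27  23  27  27  35  51  29  33
219   37  21  41  30  20  28  40  32  24  26  33  27  40
220   44  26  24  24  22  34  56  33  25  22  26  30  40
221   62  
[... 372 characters left out ...]
  25  28  44 122
228  139 138 102  43  25  23  29  27  25  26  46  58 125
229  135 131  90  74  36  28  31  33  33  32  63  72 124
230  121 115  87  87  50  51  56  56  55  53  75  82 125
231  100 100  92  85  80  77  81  85  84  83  89  93 133
232   97  98  95  95  98  95  97  96  97  96  96  99 136
233   97  96  99  97 100  97  98 100 101  99  98 101 135
234   98  98  98  96  97 100  98  98  96  98  99  99 122
235   97  97  97  98  98  98  99  97  99  96 100  97 102
236   96  97  99  99  97  97  98  99  98  98  97  97  96
237   98  98 107 108  96  96 103  99  98  97  97  96  98
238   97 100 109 108  97  95 106  98  96  98  98 100  98
239   97  97  99 101  98  99 100  98  96  97  97  99  96
```

```bash
echo '[[[0,0,0,0,0.052],[0,0,0,0,0.056],[0,0,0,0,0.075],[0,0,0,0,0.075],[0,0,0,0,0.075],[0,0,-0.03,0,0.075],[0,0,-0.06,0,0.075],[0.03,0,-0.06,0,0.03],[0.07,0,-0.06,0,0.0],[0.07,0,-0.06,0,0.0],[0.07,0,-0.06,0,0.0]]]' | python3 jog.py 10
python3 - <<'E'
from h import *
s=snap('scene','scene17'); w=snap('wrist','w17'); 
a=(245,218)
g=cv2.cvtColor(s['img'],cv2.COLOR_RGB2GRAY)[a[1]-12:a[1]+26,a[0]-16:a[0]+17]
for i,row in enumerate(g): print(a[1]-12+i,''.join('%4d'%v for v in row[::2]))
S,p,M=st(); print(p); b=np.array([.4999,-.1906,.0577]); print(proj(w,b+M@[.005,0,.0067]),proj(w,b+M@[-.017,0,.0067]),M.round(2).tolist())
E
```

```text
time: 23.0
ee_pos: [0.4352, -0.2183, 0.1179]
eef_rot: [-0.2, 0.98, 0.0, 0.0]
ft_force: [0.2, -0.4, 0.9]
width: 0.0508
grip_force: 0.0
206  136 136 137 139 136 136 138 135 137 137 137 137 138 137 137 138 137
207  136 137 139 136 136 137 135 137 136 137 136 137 138 136 139 137 137
208  135 137 136 136 137 137 137 136 136 138 137 135 138 137 136 136 138
209  136 135 137 136 137 136 136 137 137 136 136 138 138 137 137 138 137
210  136 137 136 135 138 136 136 135 136 137 136 137 139 138 139 135 138
211  136 137 136 136 137 137 138 137 138 139 137 137 138 137 137 136 137
212  138 136 137 137 137 139 136 138 137 138 139 138 139 138 138 138 138
213  134 138 137 136 138 136 136 137 137 138 137 137 136 138 138 137 138
214  137 136 137 133 119 117 114 114 113 114 113 111 110 129 137 139 138
215  136 136 137 125  79  72  65  65  67  64  61  60  60 116 138 138 137
216  137 138 138 120  42  36  30  34  32  31  24  29  32 109 139 138 138
217  137 136 138 121  34  28  29  30  29  28  30  27  28 106 141 138 138
218  137 137 137 117  31  33  39  36  32  29  27  31  28 100 140 138 137
219  134 137 137 
[... 1263 characters left out ...]
8  99  96  96  96  98  98  97  97
237   97  98  98  97  97  97  98  98  97  97  96  97  98  99  97  96  97
238   96  98  96  96  98  98  97  97  97  99  97  97  98  97  97  98  98
239   97  97  97  98  98  96  97  99  98  98  97  96  96  96  96  98  97
240   98  97  98  97  98 100  99 100  94  97  99  97  99  96  98  95  95
241   96  98  96  97 106 117 109  96  96  96  98  98  98  98  96  97  96
242   97  98  96  98 113 135 115  96  97  97  99  97  97  99  95  97  97
243   97  98  97  95 118 139 116  97  97  98  96  98  97  98  96  98  97
[ 0.43630847 -0.21766718  0.11781517]
[320.85214761 355.65439559] [320.87404442 384.33036491] [[-0.92, -0.39, 0.0], [-0.39, 0.92, 0.0], [-0.0, -0.0, -1.0]]
```

```bash
python3 - <<'E'
from h import *
s=load('scene17'); S,p,M=st()
for q in((245,220.5),(245,215),(246,232)): 
  for z in (.051,.003): print(q,z,(M.T@(onz(s,*q,z)-p)).round(4))
E
echo '[[[0,0,0.04,0,0.0],[0,0,0.055,0,0.0],[0,0,0.055,0,0.0]]]' | python3 jog.py 10
```

```text
(245, 220.5) 0.051 [-0.0877  0.0009  0.0669]
(245, 220.5) 0.003 [-0.0496 -0.0076  0.1148]
(245, 215) 0.051 [-0.0698 -0.0002  0.0669]
(245, 215) 0.003 [-0.0308 -0.0088  0.1148]
(246, 232) 0.051 [-0.1242  0.0057  0.0669]
(246, 232) 0.003 [-0.088  -0.0027  0.1149]
time: 23.4
ee_pos: [0.4348, -0.2171, 0.0606]
eef_rot: [-0.201, 0.98, 0.001, -0.002]
ft_force: [-0.3, -0.3, 0.8]
width: 0.0186
grip_force: 0.0
```

```bash
echo '[[[-0.03,0,0,0,0],[-0.05,0,0,0,0],[-0.06,0,0,0,0],[-0.067,0,0,0,0],[-0.074,0,0,0,0],[-0.081,0,0,0,0],[-0.087,0,0,0,0],[-0.092,0,0,0,0],[-0.092,0,0,0,0],[-0.092,0,0,0,0]]]' | python3 jog.py
python3 -c "
from h import *
snap('scene','scene18');go(.59,-.15,.18)"
```

```text
time: 24.4
ee_pos: [0.5199, -0.1821, 0.0626]
eef_rot: [-0.201, 0.98, 0.0, -0.0]
ft_force: [-0.1, -0.6, -0.0]
width: 0.0005
grip_force: 0.0
d [-0.0771  0.002  -0.1174] turn 0 at [ 0.5199 -0.1821  0.0627] f [-0.3 -0.4 -0.2] t 24.4 q7 2.41
```

```bash
echo '[[[0,0,-0.05,0,0.04],[-0.03,0,-0.1,0,0.08],[-0.08,0,-0.117,0,0.08],[-0.08,0,-0.117,0,0.08],[-0.08,0,-0.117,0,0.08],[-0.08,0,-0.117,0,0.08],[-0.08,0,-0.117,0,0.08]]]' | python3 jog.py
cat >> h.py <<'E'
def face(w,x,y,z=.025):
    "fractions of white / brown pixels in 48 mm square around world xy"
    n=48; q=np.array([proj(w,[x+dx,y+dy,z]) for dx,dy in((-.024,-.024),(-.024,.024),(.024,.024),(.024,-.024))],np.float32)
    im=cv2.warpPerspective(w['img'],cv2.getPerspectiveTransform(q,np.float32([[0,0],[n,0],[n,n],[0,n]])),(n,n)).astype(int)
    br=((im[...,0]-im[...,2])>25); wh=(im.min(2)>140); print('brown',br.mean().round(3),'white',wh.mean().round(3),'centre',im[22:26,22:26].mean((0,1)).round())
E
python3 - <<'E'
from h import *
w=snap('wrist','w18'); blocks(w); S,p,M=st();print(p)
face(w,.54,-.174)
g=w['img'][:285]; print([tuple(g[v,u]) for v,u in((120,320),(140,320),(160,320),(100,320))])
E
```

```text
time: 25.15
ee_pos: [0.5922, -0.1515, 0.1788]
eef_rot: [-0.2, 0.98, 0.0, -0.001]
ft_force: [-0.0, -0.3, -0.2]
width: 0.0487
grip_force: 0.0
px (488, 234) xy (0.5463, -0.0178) size [ 85.3 191.1] ang 23.1
px (321, 154) xy (0.5406, -0.1735) size [45.6 46.2] ang 23.1
px (85, 103) xy (0.575, -0.3493) size [46.6 56.2] ang 10.6
[ 0.59232019 -0.15142851  0.17896814]
brown 0.196 white 0.252 centre [116.  77.  51.]
[(np.uint8(137), np.uint8(138), np.uint8(145)), (np.uint8(121), np.uint8(87), np.uint8(72)), (np.uint8(114), np.uint8(76), np.uint8(52)), (np.uint8(149), np.uint8(146), np.uint8(159))]
```

```bash
python3 -c "
from h import *
go(.5406,-.1735,.032,np.radians(113.1))"
```

```text
d [ 0.056  -0.0002  0.147 ] turn -0.001 at [ 0.5923 -0.1514  0.179 ] f [-0.7  0.4  0.2] t 25.2 q7 2.29
```

```bash
echo '[[[0.056,0,0,0,0.08],[0.056,0,0.05,0,0.08],[0.056,0,0.1,0,0.08],[0.056,0,0.13,0,0.08],[0.056,0,0.147,0,0.08],[0.056,0,0.147,0,0.08],[0.056,0,0.147,0,0.03],[0.056,0,0.147,0,0.03],[0.056,0,0.147,0,0.03],[0.056,0,0.147,0,0.03],[0.056,0,0.147,0,0.03]]]' | python3 jog.py 25
echo '[[[0,0,-0.04,0,0.03],[0,0,-0.08,0,0.03],[0,0,-0.118,0,0.03],[0,0,-0.118,0,0.03]]]' | python3 jog.py
python3 -c "
from h import *
go(.5174,.2496,.15,np.radians(50.5))"
```

```text
time: 26.3
ee_pos: [0.5425, -0.1724, 0.0332]
eef_rot: [-0.201, 0.98, -0.0, 0.0]
ft_force: [-0.9, 1.4, 0.1]
width: 0.0477
grip_force: 3.5
time: 26.7
ee_pos: [0.5448, -0.1735, 0.156]
eef_rot: [-0.201, 0.98, -0.001, 0.004]
ft_force: [0.7, -0.5, -0.9]
width: 0.0479
grip_force: 25.0
d [-0.141   0.3998  0.0054] turn 1.093 at [ 0.5448 -0.1735  0.156 ] f [ 0.7 -0.5 -0.9] t 26.7 q7 2.34
```

```bash
echo '[[[-0.141,0.4,0,0.15,0.03],[-0.141,0.4,0,0.3,0.03],[-0.141,0.4,0,0.45,0.03],[-0.141,0.4,0,0.6,0.03],[-0.141,0.4,0,0.75,0.03],[-0.141,0.4,0,0.9,0.03],[-0.141,0.4,0,1.093,0.03],[-0.141,0.4,0,1.093,0.03],[-0.141,0.4,0,1.093,0.03],[-0.141,0.4,0,1.093,0.03],[-0.141,0.4,0,1.093,0.03]]]' | python3 jog.py
echo '[[[0,0,0.03,0,0.03],[0,0,0.06,0,0.03],[0,0,0.06,0,0.03],[0,0,0.06,0,0.03]]]' | python3 jog.py
python3 -c "
from h import *
go(.5174,.2496,.0475,np.radians(50.5))"
```

```text
time: 27.8
ee_pos: [0.5131, 0.2541, 0.1496]
eef_rot: [0.335, 0.942, -0.0, -0.001]
ft_force: [0.5, -0.9, -0.9]
width: 0.0477
grip_force: 25.0
time: 28.2
ee_pos: [0.5147, 0.2494, 0.0909]
eef_rot: [0.338, 0.941, -0.001, -0.0]
ft_force: [1.0, -0.5, -0.5]
width: 0.0479
grip_force: 25.0
d [-0.0019  0.0019  0.0434] turn -0.001 at [0.5147 0.2494 0.0909] f [ 1.  -0.5 -0.5] t 28.2 q7 0.49
```

```bash
echo '[[[-0.003,0.002,0.02,0,0.03],[-0.003,0.002,0.036,0,0.03],[-0.003,0.002,0.042,0,0.03],[-0.003,0.002,0.043,0,0.03],[-0.003,0.002,0.043,0,0.03]]]' | python3 jog.py
python3 -c "
from h import *
go(.5174,.2496,.0475,np.radians(50.5))"
```

```text
time: 28.7
ee_pos: [0.5188, 0.2506, 0.0489]
eef_rot: [0.338, 0.941, 0.001, 0.0]
ft_force: [-0.0, 0.1, 0.7]
width: 0.0477
grip_force: 25.0
d [ 0.0005 -0.0016  0.0014] turn 0.0 at [0.5188 0.2506 0.0489] f [-0.   0.1  0.7] t 28.7 q7 0.51
```

```bash
echo '[[[0,-0.001,0.002,0,0.03],[0,-0.001,0.002,0,0.05],[0,-0.001,0.002,0,0.065],[0,-0.001,0.002,0,0.065],[0,-0.001,-0.02,0,0.065],[0,-0.001,-0.06,0,0.065],[-0.04,-0.001,-0.1,0,0.065],[-0.09,-0.05,-0.13,0,0.065],[-0.09,-0.05,-0.13,0,0.065],[-0.09,-0.05,-0.13,0,0.065]]]' | python3 jog.py
python3 - <<'E'
from h import *
r.camera('wrist'); w=snap('wrist','w20'); blocks(w,z=.038); face(w,.5174,.2496,.038); face(w,.468,.2903,.038)
go(.518,-.345,.19,np.radians(100)); s,p,M=st(); print(s['joint_positions'])
E
```

```text
time: 29.7
ee_pos: [0.558, 0.1494, 0.1804]
eef_rot: [0.341, 0.94, 0.001, 0.002]
ft_force: [0.3, -0.1, -0.1]
width: 0.0645
grip_force: 0.0
px (230, 262) xy (0.5321, 0.0772) size [79.8 37.1] ang 50.3
px (390, 100) xy (0.5161, 0.2505) size [47.3 44.9] ang 50.3
px (392, 21) xy (0.4764, 0.2821) size [47.4 25.1] ang 50.3
brown 0.196 white 0.362 centre [107.  71.  49.]
brown 0.086 white 0.159 centre [89. 60. 44.]
d [-0.2886 -0.4094 -0.0124] turn -0.864 at [0.556  0.1545 0.178 ] f [-0.4  0.9 -0.3] t 29.8 q7 0.65
[-0.76020532  0.28722829  0.4895979   1.70356411 -0.14499448  1.18588312
  0.64774922]
```

```bash
python3 -c "
from h import *
go(.518,-.355,.19,np.radians(79))"; echo '[[[-0.27,-0.42,-0.013,-0.1,0.08],[-0.27,-0.42,-0.013,-0.2,0.08],[-0.27,-0.42,-0.013,-0.3,0.08],[-0.27,-0.42,-0.013,-0.4,0.08],[-0.27,-0.42,-0.013,-0.498,0.08],[-0.27,-0.42,-0.013,-0.498,0.08],[-0.27,-0.42,-0.013,-0.498,0.08],[-0.27,-0.42,-0.013,-0.498,0.08],[-0.27,-0.42,-0.013,-0.498,0.08],[-0.27,-0.42,-0.013,-0.498,0.08],[-0.27,-0.42,-0.013,-0.498,0.08],[-0.27,-0.42,-0.013,-0.498,0.08]]]' | python3 jog.py
python3 - <<'E'
from h import *
r.camera('wrist'); w=snap('wrist','w21'); blocks(w); go(.518,-.355,.19,np.radians(79))
E
```

```text
d [-0.295  -0.4171 -0.0124] turn -0.498 at [0.556  0.1545 0.178 ] f [-0.4  0.9 -0.3] t 29.8 q7 0.65
time: 31.0
ee_pos: [0.4973, -0.3411, 0.1896]
eef_rot: [0.096, 0.995, 0.0, -0.001]
ft_force: [1.1, 0.7, 0.2]
width: 0.0801
grip_force: 0.0
px (299, 168) xy (0.4521, -0.3482) size [46.4 47.5] ang 79.2
d [-0.0222 -0.012  -0.0002] turn 0.004 at [ 0.4984 -0.3391  0.1898] f [-0.3  0.1 -0.3] t 31.1 q7 2.1
```

```bash
python3 -c "
from h import *
go(.432,-.3444,.036,np.radians(79.2))"
```

```text
d [ 0.0641 -0.0178  0.1539] turn 0.001 at [ 0.4984 -0.3391  0.1898] f [-0.3  0.1 -0.3] t 31.1 q7 2.1
```

```bash
echo '[[[0.064,-0.018,0,0,0.08],[0.064,-0.018,0.05,0,0.075],[0.064,-0.018,0.1,0,0.075],[0.064,-0.018,0.13,0,0.07],[0.064,-0.018,0.153,0,0.065],[0.064,-0.018,0.153,0,0.065],[0.064,-0.018,0.153,0,0.065]]]' | python3 jog.py
python3 -c "
from h import *
go(.432,-.3444,.036,np.radians(79.2))"
```

```text
time: 31.8
ee_pos: [0.4319, -0.3458, 0.0382]
eef_rot: [0.094, 0.996, 0.0, -0.0]
ft_force: [0.2, -0.2, -0.3]
width: 0.0653
grip_force: 0.0
d [0.0002 0.0014 0.0022] turn -0.0 at [ 0.4319 -0.3458  0.0382] f [ 0.2 -0.2 -0.3] t 31.8 q7 2.25
```

```bash
echo '[[[0,0.001,0.001,0,0.03],[0,0.001,0.001,0,0.03],[0,0.001,0.001,0,0.03],[0,0.001,0.001,0,0.03],[0,0.001,0.001,0,0.03],[0,0.001,-0.03,0,0.03],[0,0.001,-0.06,0,0.03],[0,0.04,-0.06,0,0.03],[0,0.08,-0.06,0,0.03],[0,0.12,-0.06,0,0.03],[0,0.12,-0.06,0,0.03],[0,0.12,-0.06,0,0.03]]]' | python3 jog.py 8
echo '[[[0,0,0,0,0.03],[0,0,-0.03,0,0.03],[0,0,-0.06,0,0.03],[0,0,-0.06,0,0.03],[0,0,-0.03,0,0.03],[0,0,0,0,0.03],[0,0,-0.03,0,0.03],[0,0,-0.06,0,0.03],[0,0,-0.06,0,0.03],[0,0,-0.06,0,0.03]]]' | python3 jog.py 3
cat >> h.py <<'E'
def dump(name,du=14,up=8,dn=26):
    s=snap('scene',name); S,p,M=st(); a=proj(s,p-[0,0,.02]).astype(int); print(a,p.round(4),'w',round(S['width'],4),'yaw',np.degrees(np.arctan2(M[1,1],M[0,1])).round(1))
    g=cv2.cvtColor(s['img'],cv2.COLOR_RGB2GRAY)[a[1]-up:a[1]+dn,a[0]-du:a[0]+du]
    for i,row in enumerate(g): print(a[1]-up+i,''.join('%4d'%v for v in row[::2]))
E
python3 -c "
from h import *
look();dump('s22')"
```

```text
time: 33.0
ee_pos: [0.4541, -0.2281, 0.0979]
eef_rot: [0.094, 0.996, 0.0, 0.0]
ft_force: [-0.9, -0.4, -0.2]
width: 0.0479
grip_force: 8.0
time: 34.0
ee_pos: [0.4536, -0.2298, 0.1574]
eef_rot: [0.096, 0.995, 0.0, 0.0]
ft_force: [-0.4, 0.0, -1.8]
width: 0.048
grip_force: 3.0
t 34.05 w 0.0482 grip 2.9993945360183716 z 0.1568 flat 182.0 188.1 hang 173.2 186.4
163 [45, 34, 29, 27, 31, 28, 30, 26, 36, 64, 77, 77, 80, 79, 78, 75, 68, 56, 53, 49, 48, 44, 52, 74, 90, 104, 129, 139, 136, 137, 137, 136, 138, 136, 135, 136, 138, 136, 136, 138, 136, 137, 136, 137, 137]
[235 174] [ 0.453  -0.2292  0.1566] w 0.0479 yaw 79.0
166   54  29  31  31  49  39  36  42  42  48  86  56  35  41
167   72  27  30  29  49  38  38  39  43  61  92  68  43  36
168   85  24  32  31  47  43  36  36  34  69  88  80  62  34
169  104  24  27  29  45  37  35  35  37  69  81  82  78  37
170  121  25  29  30  37  33  37  37  34  62  73  70  83  41
171  136  25  30  44  38  36  34  34  36  47  64  52  70  45
172  143  37  31  68  41  37  39  36  37  35  38  24  46  37
173  154  73  52  81  38  35  38  36  35  32  22  14  29
[... 890 characters left out ...]
6  29  31  26  28  23 100 140
189  136 137 137 115  77  39  27  26  28  30  21  26 100 140
190  136 136 138 136 114  77  38  26  26  25  26  22 101 138
191  138 137 136 139 135 115  76  40  33  31  19  40 112 138
192  136 136 135 138 140 136 116  78  58  51  29  75 126 136
193  137 138 137 136 138 139 136 116  88  62  60 113 137 137
194  136 137 137 137 137 138 138 135 120  88 105 134 138 137
195  137 135 137 136 137 137 138 138 137 122 132 139 138 137
196  137 138 138 139 136 138 137 139 139 138 140 138 138 140
197  135 136 138 135 137 136 138 138 138 138 136 138 136 137
198  137 137 135 137 136 136 138 137 137 138 138 138 139 137
199  137 137 137 136 136 137 138 138 138 138 137 139 138 138
```

```bash
echo '[[[0,0,0.03,0,0.03],[0,0,0.06,0,0.03],[0,0,0.03,0,0.03],[0,0,-0.01,0,0.03],[0,0,-0.01,0,0.03],[0,0,0.03,0,0.03],[0,0,0.06,0,0.03],[0,0,0.03,0,0.03],[0,0,-0.01,0,0.03],[0,0,-0.01,0,0.03],[0,0,0,0,0.03],[0,0,0,0,0.03]]]' | python3 jog.py 3
python3 -c "
from h import *
dump('s23',dn=24)"
echo '[[[0,0,0.03,0,0.03],[0,0,0.06,0,0.03],[0,0,0.075,0,0.03],[0,0,0.083,0,0.03],[0,0,0.088,0,0.03],[0,0,0.092,0,0.03],[0,0,0.096,0,0.03],[0,0,0.099,0,0.03],[0,0,0.099,0,0.03],[0,0,0.099,0,0.03]]]' | python3 jog.py 3
python3 -c "
from h import *
dump('s24',dn=24)"
```

```text
time: 35.3
ee_pos: [0.4523, -0.2283, 0.1549]
eef_rot: [0.095, 0.995, 0.0, -0.002]
ft_force: [-0.0, 0.4, -0.4]
width: 0.048
grip_force: 3.0
[235 175] [ 0.4525 -0.2284  0.1554] w 0.0477 yaw 79.1
167  100  25  33  26  43  44  34  37  36  45  83  71  41  36
168  122  26  28  28  46  59  37  35  38  47  91  76  60  39
169  137  34  31  27  39  67  37  37  37  45  81  80  77  46
170  141  41  28  34  33  52  37  35  36  49  79  75  82  53
171  149  47  29  30  33  41  34  37  39  44  70  59  72  60
172  156  58  26  36  41  34  38  36  37  32  51  36  52  55
173  163  86  43  63  58  40  37  37  40  40  33  15  28  37
174  165 124  93  82  63  36  35  40  39  36  25  22  17  27
175  164 152 142  86  41  30  37  36  37  37  21  21  18  17
176  165 164 161  86  27  27  26  34  39  39  27  17  17  17
177  163 164 162  81  26  30  29  32  35  37  25  10  23  17
178  155 160 163  80  25  27  29  28  26  32  30  17  18  29
179  144 150 156  77  27  27  35  28  30  40  38  22  21  49
180  137 139 145  70  29  28  55  40  28  50  56  24  23  72
181  135 137 136  61  24  28  66  50  25  48  55  20 
[... 2486 characters left out ...]
2  30  28  24  21  29  97 128
213  110 106  98  98  98  96  78  50  31  42  23  45 114 128
214   99  99  98  95  99  98  96  78  57  70  30  63 123 130
215   97  98  97  98  98  97  97  95  81  80  49  81 127 135
216   97  98  98  97  98  98  98 100  92  79  79  99 134 137
217   99  96 100 101  97  99  97  98  97  92  95 104 136 139
218   96  97 105 110  99  95  98  97  98  97  98 100 124 136
219   96  95 106 114 110  98  96  98  99  98 100  97 110 136
220   98  99 100 103 117 110  99  96  98  99  97  96 115 139
221  107 120 110  95 111 113 116 101  96  97  98  97 126 138
222  115 134 128 100  98 103 130 113 101  97  97  98 135 138
223  109 130 137 120 101  96 121 120 118 100  98 100 136 139
```

```bash
echo '[[[0,0,0,0,0.052],[0,0,0,0,0.056],[0,0,0,0,0.075],[0,0,0,0,0.075],[0,0,0,0,0.075],[0,0,-0.03,0,0.075],[0,0,-0.06,0,0.075],[0.03,0,-0.06,0,0.03],[0.07,0,-0.06,0,0.0],[0.07,0,-0.06,0,0.0],[0.07,0,-0.06,0,0.0]]]' | python3 jog.py 10
python3 - <<'E'
from h import *
s=snap('scene','scene25'); a=(240,200)
g=cv2.cvtColor(s['img'],cv2.COLOR_RGB2GRAY)[a[1]-5:a[1]+20,a[0]-16:a[0]+17]
for i,row in enumerate(g): print(a[1]-5+i,''.join('%4d'%v for v in row[::2]))
S,p,M=st(); print(p)
for q in ((240,200),(240,205),(240,210)): print(q,(M.T@(onz(s,*q,.051)-p)).round(4))
E
```

```text
time: 37.5
ee_pos: [0.3851, -0.2154, 0.119]
eef_rot: [0.095, 0.995, 0.001, 0.001]
ft_force: [1.1, 0.0, -0.3]
width: 0.0507
grip_force: 0.0
195  136 135 136 136 105  69 112 134 138 137 136 136 138 136 137 135 137
196  135 136 136 128  72  33  66 114 135 137 137 136 136 135 136 138 136
197  136 135 135 106  42  23  34  72 113 135 136 137 137 136 137 136 137
198  135 136 131  73  28  28  28  34  69 113 136 137 137 136 137 135 136
199  136 137 123  50  24  28  30  26  34  69 116 135 138 136 137 137 135
200  130 132 121  59  30  29  28  28  27  34  75 117 137 137 137 137 139
201  116 119 125  71  30  32  31  28  27  28  38  80 124 133 133 136 136
202   99 111 132  69  26  30  30  27  29  30  27  39 101 127 129 135 135
203   96 119 137  69  22  25  30  28  33  34  29  26  91 129 125 131 135
204   98 123 135  79  22  25  27  28  30  30  32  20  82 127 126 126 128
205   96 110 126  86  28  26  28  29  27  36  28  23  71 125 126 125 127
206   96  97 110  88  22  30  43  27  33  45  27  19  60 124 126 125 125
207   96  97  97  83  27  29  51  30  35  51  24  23  57 123 126 125 126
208   97 105
[... 312 characters left out ...]
  32  23  26  25  23  30 100 126 126 124
213   97  97  97  95  96  91  70  42  27  24  25  17  41 109 126 126 111
214   98  99  97  97  98  98  92  70  43  24  26  23  61 124 128 127  98
215   98  96  94  96  97  97  98  91  70  41  40  30  85 128 129 128  97
216   96  97  97  97  98  98  99  98  91  70  63  45  96 129 135 123  94
217   98  96  97  97  97  96  96  96  98  91  80  66  94 118 132 114  95
218   97  98  96  97  96  96  97  97  98  98  96  88  98 101 121 102  98
219   98  98  96  97  97  96  96  98  97  98  96 105 117  97 100  97  95
[ 0.3857535  -0.21561016  0.11907626]
(240, 200) [-0.0748  0.0046  0.0682]
(240, 205) [-0.0883  0.0151  0.0682]
(240, 210) [-0.1016  0.0255  0.0682]
```

```bash
echo '[[[0,0,0.04,0,0],[0,0,0.056,0,0],[-0.03,0,0.056,0,0],[-0.05,0,0.056,0,0],[-0.06,0,0.056,0,0],[-0.067,0,0.056,0,0],[-0.074,0,0.056,0,0],[-0.081,0,0.056,0,0],[-0.087,0,0.056,0,0],[-0.092,0,0.056,0,0],[-0.092,0,0.056,0,0]]]' | python3 jog.py
echo '[[[0,0,-0.05,0,0.04],[-0.03,0,-0.1,0,0.08],[-0.08,0,-0.117,0,0.08],[-0.08,0,-0.117,0,0.08],[-0.08,0,-0.117,0,0.08],[-0.08,0,-0.117,0,0.08],[-0.08,0,-0.117,0,0.08]]]' | python3 jog.py
python3 - <<'E'
from h import *
r.camera('wrist'); w=snap('wrist','w26'); blocks(w); S,p,M=st();print(p)
q=p[:2]+(M@[.056,0,0])[:2]; print(q); face(w,*q)
E
```

```text
time: 38.65
ee_pos: [0.476, -0.2332, 0.0628]
eef_rot: [0.095, 0.995, -0.0, 0.0]
ft_force: [0.4, -0.3, 0.2]
width: 0.0004
grip_force: 0.0
time: 39.35
ee_pos: [0.5524, -0.2484, 0.1788]
eef_rot: [0.096, 0.995, 0.0, -0.001]
ft_force: [-0.6, -0.3, -0.4]
width: 0.0487
grip_force: 0.0
px (216, 259) xy (0.5658, -0.3412) size [80.1 44.9] ang 79.0
px (588, 204) xy (0.5855, -0.0274) size [ 89.  135.2] ang 84.6
[ 0.55288465 -0.24825003  0.17920018]
[ 0.49790813 -0.2375927 ]
brown 0.0 white 0.672 centre [240. 238. 238.]
```

Run:
```python
from h import *
w=load('w26'); m=(w['img'].min(2)>205).astype(np.uint8); m[285:]=0
for c in cv2.findContours(m,0,2)[0]:
    if cv2.contourArea(c)>400:
        q=np.array([onz(w,*p,.025)[:2] for p in c[:,0].astype(float)]); (x,y),R_=cv2.minEnclosingCircle((q*1000).astype(np.float32)); print(x,y,R_)
blocks(w,th=75,amin=150)
go(.498,-.2376,.032,np.radians(79.2))
```

```text
496.6012268066406 -237.1096649169922 21.35128402709961
px (216, 258) xy (0.5654, -0.3411) size [80.2 45.8] ang 79.0
px (587, 204) xy (0.5852, -0.0275) size [ 89.3 135.6] ang 84.5
px (321, 152) xy (0.4967, -0.2368) size [47.5 46.3] ang 79.0
d [ 5.580e-02 -1.000e-04  1.473e-01] turn -0.003 at [ 0.5529 -0.2483  0.1792] f [ 0.3  0.3 -0. ] t 39.5 q7 1.94
```

```bash
echo '[[[0.057,0,0,0,0.08],[0.057,0,0.05,0,0.08],[0.057,0,0.1,0,0.08],[0.057,0,0.13,0,0.08],[0.057,0,0.147,0,0.08],[0.057,0,0.147,0,0.08],[0.057,0,0.147,0,0.03],[0.057,0,0.147,0,0.03],[0.057,0,0.147,0,0.03],[0.057,0,0.147,0,0.03],[0.057,0,0.147,0,0.03]]]' | python3 jog.py 25
echo '[[[0,0,-0.04,0,0.03],[0,0,-0.08,0,0.03],[0,0,-0.08,0,0.03],[0,0,-0.08,0,0.03]]]' | python3 jog.py
python3 -c "
from h import *
go(.5945,.0105,.085,np.radians(88))"
```

```text
time: 40.55
ee_pos: [0.4983, -0.2375, 0.0332]
eef_rot: [0.095, 0.995, 0.0, 0.0]
ft_force: [-0.1, -0.9, 0.0]
width: 0.0479
grip_force: 3.5
time: 40.95
ee_pos: [0.4985, -0.2374, 0.1133]
eef_rot: [0.095, 0.995, 0.0, 0.001]
ft_force: [-0.4, -0.3, -1.0]
width: 0.0478
grip_force: 25.0
d [-0.0473  0.2616  0.0285] turn -0.156 at [ 0.4985 -0.2374  0.1133] f [-0.4 -0.3 -1. ] t 41.0 q7 1.97
```

```bash
echo '[[[-0.0473,0.2616,0,-0.08,0.03],[-0.0473,0.2616,0,-0.156,0.03],[-0.0473,0.2616,0,-0.156,0.03],[-0.0473,0.2616,0,-0.156,0.03],[-0.0473,0.2616,0,-0.156,0.03],[-0.0473,0.2616,0.015,-0.156,0.03],[-0.0473,0.2616,0.0285,-0.156,0.03],[-0.0473,0.2616,0.0285,-0.156,0.03],[-0.0473,0.2616,0.0285,-0.156,0.03]]]' | python3 jog.py
python3 -c "
from h import *
go(.5945,.0105,.0388,np.radians(88))"
```

```text
time: 41.85
ee_pos: [0.5932, 0.0084, 0.0835]
eef_rot: [0.019, 1.0, -0.001, -0.001]
ft_force: [-0.0, -1.4, -0.7]
width: 0.0477
grip_force: 25.0
d [-0.0013  0.0022  0.0447] turn -0.002 at [0.5932 0.0084 0.0835] f [-0.  -1.4 -0.7] t 41.9 q7 1.66
```

```bash
echo '[[[0,0.002,0.02,0,0.03],[0,0.002,0.036,0,0.03],[0,0.002,0.042,0,0.03],[0,0.002,0.0445,0,0.03],[0,0.002,0.0445,0,0.03],[0,0.002,0.0445,0,0.03]]]' | python3 jog.py
echo '[[[0,0,0,0,0.05],[0,0,0,0,0.065],[0,0,0,0,0.065],[0,0,-0.03,0,0.065],[0,0,-0.08,0,0.065],[-0.03,0,-0.12,0,0.065],[-0.07,0,-0.15,0,0.065],[-0.07,0,-0.15,0,0.065],[-0.07,0,-0.15,0,0.065]]]' | python3 jog.py
python3 - <<'E'
from h import *
r.camera('wrist'); w=snap('wrist','w27'); m=(w['img'].min(2)>205).astype(np.uint8); m[290:]=0
for c in cv2.findContours(m,0,2)[0]:
    if cv2.contourArea(c)>400:
        (u,v),e,_=cv2.fitEllipse(c); print((u,v),e,onz(w,u,v,.03))
        q=np.array([onz(w,*p,.03)[:2] for p in c[:,0].astype(float)]); print(cv2.minEnclosingCircle((q*1000).astype(np.float32)))
t=snap('top','top27'); print(st()[1])
go(.64,-.337,.19,np.radians(100.5))
E
```

```text
time: 42.45
ee_pos: [0.5945, 0.0122, 0.0403]
eef_rot: [0.018, 1.0, 0.0, 0.0]
ft_force: [-0.3, 0.2, -1.1]
width: 0.0481
grip_force: 25.0
time: 43.35
ee_pos: [0.6646, 0.0096, 0.1899]
eef_rot: [0.018, 1.0, -0.0, 0.0]
ft_force: [-1.3, -0.0, -1.0]
width: 0.0651
grip_force: 0.0
(756.3445434570312, 93.92845153808594) (21.795610427856445, 175.79095458984375) [0.57454051 0.34073183 0.03      ]
((701.6560668945312, 249.8336181640625), 48.237823486328125)
(319.2787780761719, 134.82369995117188) (49.15135192871094, 57.661136627197266) [0.59273031 0.01089574 0.03      ]
((592.8057250976562, 12.360072135925293), 21.40323829650879)
(568.3215942382812, 102.54902648925781) (83.96148681640625, 206.7414093017578) [0.57573127 0.20039254 0.03      ]
((586.865234375, 192.432373046875), 82.66537475585938)
[0.66275658 0.00987942 0.18841822]
d [ 0.0106 -0.3475 -0.0016] turn -0.218 at [0.6628 0.0099 0.1884] f [-0.3  0.6  0.1] t 43.5 q7 1.65
```

```bash
echo '[[[0.01,-0.348,0,-0.1,0.08],[0.01,-0.348,0,-0.218,0.08],[0.01,-0.348,0,-0.218,0.08],[0.01,-0.348,0,-0.218,0.08],[0.01,-0.348,0,-0.218,0.08],[0.01,-0.348,0,-0.218,0.08],[0.01,-0.348,0,-0.218,0.08],[0.01,-0.348,0,-0.218,0.08],[0.01,-0.348,0,-0.218,0.08]]]' | python3 jog.py
python3 - <<'E'
from h import *
r.camera('wrist'); w=snap('wrist','w28'); blocks(w); s,p,M=st(); print(p,s['joint_positions'][6])
E
```

```text
time: 44.4
ee_pos: [0.6403, -0.3389, 0.1886]
eef_rot: [-0.09, 0.996, 0.0, -0.001]
ft_force: [0.9, 0.7, -1.0]
width: 0.0796
grip_force: 0.0
px (629, 249) xy (0.6162, -0.0756) size [70.4 27.6] ang 7.1
px (314, 138) xy (0.576, -0.3543) size [46.  46.5] ang 10.5
[ 0.64211682 -0.33580124  0.18900482] 2.393485220814644
```

```bash
python3 -c "
from h import *
go(.5723,-.3341,.12,np.radians(11))"
echo '[[[0,0,0,0.15,0.08],[0,0,0,0.3,0.08],[0,0,0,0.45,0.08],[0,0,0,0.6,0.08],[0,0,0,0.75,0.08],[0,0,0,0.9,0.08],[0,0,0,1.05,0.08],[0.03,0,0,1.2,0.08],[0.05,0,0,1.35,0.08],[0.068,-0.01,0,1.5,0.08],[0.068,-0.01,0,1.571,0.08],[0.068,-0.01,0,1.571,0.08]]]' | python3 jog.py
python3 -c "
from h import *
go(.5723,-.3341,.036,np.radians(10.5))"
```

```text
d [0.0683 0.0144 0.069 ] turn 1.563 at [ 0.6421 -0.3358  0.189 ] f [0.6 1.1 0.5] t 44.5 q7 2.39
time: 45.7
ee_pos: [0.5774, -0.3579, 0.1895]
eef_rot: [0.639, 0.769, 0.001, -0.0]
ft_force: [-0.3, -0.2, 0.1]
width: 0.0797
grip_force: 0.0
d [ 0.0241 -0.0008  0.1536] turn 0.001 at [ 0.5774 -0.3579  0.1895] f [-0.3 -0.2  0.1] t 45.7 q7 1.03
```

```bash
echo '[[[0.024,-0.001,0.03,0,0.08],[0.024,-0.001,0.07,0,0.075],[0.024,-0.001,0.1,0,0.075],[0.024,-0.001,0.13,0,0.07],[0.024,-0.001,0.153,0,0.065],[0.024,-0.001,0.153,0,0.065],[0.024,-0.001,0.153,0,0.065]]]' | python3 jog.py
python3 -c "
from h import *
go(.5723,-.3341,.036,np.radians(10.5))"
```

```text
time: 46.4
ee_pos: [0.5723, -0.3353, 0.0371]
eef_rot: [0.638, 0.77, 0.0, -0.0]
ft_force: [0.8, -0.7, 0.0]
width: 0.0659
grip_force: 0.0
d [0.0012 0.0002 0.0011] turn 0.003 at [ 0.5723 -0.3353  0.0371] f [ 0.8 -0.7  0. ] t 46.4 q7 1.08
```

```bash
echo '[[[0.001,0,0,0,0.03],[0.001,0,0,0,0.03],[0.001,0,0,0,0.03],[0.001,0,0,0,0.03],[0.001,0,0,0,0.03],[0.001,0,-0.03,0,0.03],[0.001,0,-0.06,0,0.03],[0.04,0,-0.06,0,0.03],[0.08,0,-0.06,0,0.03],[0.12,0,-0.06,0,0.03],[0.12,0,-0.06,0,0.03],[0.12,0,-0.06,0,0.03]]]' | python3 jog.py 8
echo '[[[0,0,0,0,0.03],[0,0,-0.03,0,0.03],[0,0,-0.06,0,0.03],[0,0,-0.06,0,0.03],[0,0,-0.03,0,0.03],[0,0,0,0,0.03],[0,0,-0.03,0,0.03],[0,0,-0.06,0,0.03],[0,0,-0.06,0,0.03],[0,0,-0.06,0,0.03]]]' | python3 jog.py 3
echo '[[[0,0,0.03,0,0.03],[0,0,0.06,0,0.03],[0,0,0.03,0,0.03],[0,0,-0.01,0,0.03],[0,0,-0.01,0,0.03],[0,0,0.03,0,0.03],[0,0,0.06,0,0.03],[0,0,0.03,0,0.03],[0,0,-0.01,0,0.03],[0,0,-0.01,0,0.03],[0,0,0,0,0.03],[0,0,0,0,0.03]]]' | python3 jog.py 3
python3 -c "
from h import *
dump('s30',du=20)"
```

```text
time: 47.6
ee_pos: [0.55, -0.217, 0.0968]
eef_rot: [0.639, 0.77, 0.0, -0.0]
ft_force: [-0.1, -0.4, -0.7]
width: 0.0481
grip_force: 8.0
time: 48.6
ee_pos: [0.5496, -0.2194, 0.1565]
eef_rot: [0.64, 0.768, 0.0, 0.0]
ft_force: [0.2, 0.2, -0.5]
width: 0.0481
grip_force: 3.0
time: 49.8
ee_pos: [0.5484, -0.2176, 0.1536]
eef_rot: [0.64, 0.769, -0.001, -0.002]
ft_force: [-0.1, 0.2, -1.4]
width: 0.0483
grip_force: 3.0
[220 204] [ 0.5485 -0.2177  0.1542] w 0.0475 yaw 10.5
196   44  46  43  44  43  45  40  43  52  47  43  55  44  30  42 116 140 137 139 139
197   46  44  45  44  46  43  45  45  52  42  45  56  39  34  62 128 140 140 141 138
198   42  46  46  44  44  43  44  46  49  39  48  51  36  30  67 128 139 140 139 139
199   44  41  43  46  46  47  45  46  45  39  47  48  33  32  49 107 137 138 139 140
200   43  40  45  43  44  45  43  43  44  49  64  43  33  30  29  81 139 138 139 140
201   42  44  43  42  45  46  42  43  44  52  83  55  27  28  23  89 140 139 140 138
202   47  44  45  40  45  45  56  47  42  42  84  75  32  29  28 100 141 140 139 139
203   42  43  42  45  42  49  71  48  4
[... 1555 characters left out ...]
 138 140 137 140 138
222  137 138 137 137 139 139 135 112  78  34  69 135 140 139 141 139 139 138 138 139
223  138 136 136 138 138 139 140 135 118  77  93 141 139 138 139 140 137 140 139 138
224  138 138 140 139 140 139 139 140 137 117 123 139 139 140 140 139 139 138 137 138
225  138 138 138 138 139 139 139 138 140 137 137 139 139 140 139 141 139 139 140 140
226  137 138 138 138 138 140 137 139 139 140 139 139 139 139 138 139 139 140 139 138
227  139 137 139 138 139 139 137 139 139 139 140 139 139 139 140 138 138 138 138 140
228  137 139 136 139 137 138 139 138 140 139 138 139 140 138 139 139 139 139 139 140
229  138 139 140 137 138 138 140 138 138 140 140 140 140 140 139 138 139 140 140 140
```

```bash
python3 -c "
from h import *
s=load('s30'); p=np.array([.5485,-.2177,.1542]); q=[proj(s,p-[0,0,k]) for k in(.01,.06)]; print(q)"
echo '[[[0,0,0.03,0,0.03],[0,0,0.06,0,0.03],[0,0,0.075,0,0.03],[0,0,0.08,0,0.03],[0,0,0.085,0,0.03],[0,0,0.089,0,0.03],[0,0,0.093,0,0.03],[0,0,0.096,0,0.03],[0,0,0.096,0,0.03],[0,0,0.096,0,0.03]]]' | python3 jog.py 3
python3 -c "
from h import *
dump('s31',du=20)"
```

```text
[array([220.23903853, 201.63215934]), array([223.7696539, 214.9718415])]
time: 50.85
ee_pos: [0.5501, -0.2183, 0.0609]
eef_rot: [0.639, 0.769, 0.0, 0.0]
ft_force: [0.4, -0.6, 0.9]
width: 0.0483
grip_force: 3.0
[226 228] [ 0.5501 -0.2183  0.0609] w 0.048 yaw 10.5
220   44  42  37  40  45  40  46  43  41  53  46  49  56  33  70 134 138 138 138 139
221   42  39  42  44  43  46  46  45  40  57  44  52  53  28  67 130 138 139 138 137
222   43  45  42  44  43  45  43  44  38  59  40  52  48  34  48 117 139 140 135 131
223   44  45  43  43  41  45  45  41  38  54  40  55  44  31  35 115 140 135 129 126
224   43  46  44  45  44  42  43  43  44  47  43  53  42  29  42 126 140 133 128 128
225   45  43  45  43  45  43  42  42  44  49  44  55  38  31  52 134 140 132 128 126
226   44  44  44  42  43  45  45  44  44  51  53  50  34  25  68 132 135 128 127 127
227   46  43  42  40  38  45  43  44  47  55  72  58  28  27  87 130 133 126 127 126
228   42  43  47  43  45  43  44  46  48  49  80  77  34  34 101 129 128 128 126 127
229   44  44  42  44  44  43  48  52  42  43  74  83  35  38 111 129 127
[... 1352 characters left out ...]
 102 136 139 137 138
246  124  98  98  97 100  95  98  99 100  97  99  98  96  99  99 109 138 140 137 136
247  115  98  99  97  99  97  99  98 100  98  97  98  98  98  97 117 140 138 133 129
248  104  99  99  98  97  98  97  98  97  99  98  97  98  97  97 118 138 132 129 129
249   99  97  97  98  99  97  97  99 100  97  98  98  98  99  97 127 140 129 125 126
250   97  98  98 100  99  97  99  98  98  98  98  99  98  98 100 136 138 130 129 128
251   98  97  98  97  97  99  97  98  99  99  98 100  98  97  99 137 139 136 132 132
252  102  97  99  97  97  97  98  97  97  98  97  97  98  97 107 138 140 139 140 140
253  103  98  99  97  97  98  99  99  98  97  98  98  97  97 117 139 139 138 138 140
```

```bash
echo '[[[0,0,-0.05,0,0.03],[0,0,-0.1,0,0.03],[0,0,-0.1,0,0.03],[0,0,-0.05,0,0.03],[0,0,-0.05,0,0.03],[0,0,-0.1,0,0.03],[0,0,-0.1,0,0.03],[0,0,-0.05,0,0.03],[0,0,-0.05,0,0.03],[0,0,-0.1,0,0.03],[0,0,-0.1,0,0.03],[0,0,-0.1,0,0.03]]]' | python3 jog.py 3
python3 -c "
from h import *
dump('s32',du=20)
s=load('s32');S,p,M=st(); print([proj(s,p-[0,0,k]) for k in(.01,.06)])"
```

```text
time: 52.1
ee_pos: [0.5503, -0.219, 0.1633]
eef_rot: [0.64, 0.769, 0.001, 0.001]
ft_force: [0.2, -0.4, -1.5]
width: 0.048
grip_force: 3.0
[219 202] [ 0.5498 -0.2185  0.162 ] w 0.048 yaw 10.5
194   44  45  45  46  44  44  41  41  54  41  51  54  37  31  44 127 140 138 138 138
195   44  43  43  43  45  45  45  43  46  39  48  50  32  30  35 110 138 138 138 138
196   42  42  46  44  42  43  47  43  44  43  52  47  35  31  28  96 138 140 139 138
197   43  43  45  44  44  45  45  42  41  57  58  39  31  31  36 109 140 140 137 138
198   46  43  44  43  44  46  45  44  44  67  79  40  33  27  46 125 139 137 138 138
199   44  44  40  45  43  53  57  42  41  63  90  49  33  28  51 134 139 138 139 139
200   37  44  44  45  42  59  64  44  34  54  83  62  31  22  69 136 140 140 138 138
201   46  45  53  55  42  54  58  43  36  62  78  60  29  27  94 139 138 138 138 137
202   45  45  51  66  44  45  46  44  33  69  66  48  28  38 113 141 140 137 138 140
203   40  44  49  63  48  45  43  41  32  62  46  32  24  43 128 139 139 139 138 138
204   39  39  42  44  42  42  43  40  28  45  29  28  25  5
[... 1355 characters left out ...]
40 138 139 138 138 140 139 138
221  137 139 138 137 140 139 138 140 140 136 139 139 141 138 139 139 139 138 139 141
222  138 138 137 138 137 138 139 140 137 139 139 139 139 139 137 137 140 140 141 138
223  139 138 138 138 137 139 139 137 139 138 136 140 139 138 139 139 139 136 138 138
224  138 137 138 139 138 138 138 139 138 137 139 139 139 138 140 140 139 139 139 140
225  139 138 136 138 137 139 138 138 137 139 139 139 138 139 139 139 139 141 140 139
226  138 138 138 138 139 138 139 138 139 138 140 138 139 139 139 137 139 136 139 138
227  137 136 140 138 137 138 138 137 139 138 137 138 141 138 140 139 140 139 140 137
[array([219.10672869, 199.76059337]), array([222.69794692, 213.24491977])]
```

Run:
```python
from h import *
s=load('s32'); S,p,M=st()
c0=np.array([-.0045,0,.017]) # patch centre tool coords
for t in (50,70,90):
    a=np.radians(t); L=np.array([-np.cos(a),0,np.sin(a)]); N=np.array([np.sin(a),0,np.cos(a)]) # along block to far end; window normal
    for nm,l,n in(('farwin',.041,.016),('farback',.041,-.006),('nearwin',-.007,.016),('nearback',-.007,-.006)):
        print(t,nm,[proj(s,p+M@(c0+l*L+n*N+[0,y,0])).round(0).tolist() for y in(.024,-.024)])
```

```text
50 farwin [[212.0, 219.0], [218.0, 204.0]]
50 farback [[204.0, 215.0], [211.0, 200.0]]
50 nearwin [[222.0, 212.0], [228.0, 196.0]]
50 nearback [[214.0, 207.0], [220.0, 191.0]]
70 farwin [[218.0, 221.0], [224.0, 206.0]]
70 farback [[209.0, 218.0], [216.0, 203.0]]
70 nearwin [[222.0, 210.0], [228.0, 195.0]]
70 nearback [[213.0, 207.0], [219.0, 191.0]]
90 farwin [[224.0, 221.0], [230.0, 206.0]]
90 farback [[215.0, 220.0], [221.0, 205.0]]
90 nearwin [[221.0, 208.0], [227.0, 193.0]]
90 nearback [[212.0, 207.0], [218.0, 192.0]]
```

```bash
echo '[[[0,0,0.05,0,0.03],[0,0,0.08,0,0.03],[0,0,0.09,0,0.03],[0,0,0.095,0,0.03],[0,0,0.099,0,0.03],[0,0,0.102,0,0.03],[0,0,0.105,0,0.03],[-0.004,0,0.105,0,0.03],[-0.008,0,0.105,0,0.03],[-0.012,0,0.105,0,0.03],[-0.012,0,0.105,0,0.03]]]' | python3 jog.py 3
python3 - <<'E'
from h import *
s=snap('scene','s33'); S,p,M=st(); print(p)
c0=np.array([-.0045,0,.017])
for t in (50,70,90):
    a=np.radians(t); L=np.array([-np.cos(a),0,np.sin(a)]); N=np.array([np.sin(a),0,np.cos(a)])
    print(t,[proj(s,p+M@(c0+.041*L+n*N+[0,.024,0])).round(0).tolist() for n in(.016,-.006)])
g=cv2.cvtColor(s['img'],cv2.COLOR_RGB2GRAY)[230:250,196:246]
for i,row in enumerate(g): print(230+i,''.join('%4d'%v for v in row[::2]))
E
```

```text
time: 53.25
ee_pos: [0.5519, -0.2311, 0.0559]
eef_rot: [0.64, 0.768, -0.0, 0.0]
ft_force: [1.1, -1.1, 1.8]
width: 0.048
grip_force: 3.0
[ 0.55195311 -0.23094915  0.05584968]
50 [[215.0, 244.0], [208.0, 240.0]]
70 [[221.0, 246.0], [213.0, 243.0]]
90 [[226.0, 246.0], [218.0, 244.0]]
230   49  45  42  46  45  45  44  43  44  63  53  44  57  79  57  30  59 103 126 128 125 128 129 126 127
231   47  45  44  46  45  45  50  51  46  63  48  38  53  65  45  29  65  93 114 119 119 129 127 128 125
232   40  40  45  40  46  43  62  62  46  48  46  37  61  49  31  34  67  88  92 100 102 127 128 128 128
233   36  38  38  40  43  43  62  59  46  45  42  33  51  37  29  45  70  88  87  90  98 128 127 127 128
234   34  34  38  35  39  40  45  43  44  45  45  33  35  26  25  46  77  88  85  86 114 128 127 127 127
235   16  23  32  32  32  34  36  37  39  38  40  27  23  20  21  49  81  88  87  89 125 129 127 127 128
236   17  22  22  29  28  34  31  31  35  34  38  31  14  30  22  56  88  88  88  97 127 127 126 128 128
237   22  15  15  20  16  23  26  30  30  30  29  24  22  25  33  69  86  86  87 10
[... 581 characters left out ...]
98  97  96  90  80  68  43  65  89  92  91 102 128 130 134 131 128 128
244  138 138 138 124  98  99  99  99 100  99  98  98  94  75  84  94  98  96 110 135 135 138 128 129 127
245  137 138 137 117  97  99  99 101  98  97  99  98  99  96  96  99 100  98 118 139 139 136 129 126 128
246  138 138 137 105  99  97  97  97  97  99  98  98  98 100  99  98  98  99 128 139 136 130 128 129 127
247  139 138 132 101  97  98 100  98  99  97  99  97  97  97  99  98  98 100 135 135 133 127 128 128 129
248  136 138 124  98  98  98  97  98  98  98  98  97  97  99  98  99  97 102 135 129 126 126 128 126 127
249  137 137 115  98  98  99  98  97 100  99  97  98 100  98  99  98  98 107 137 127 127 125 127 127 128
```

```bash
echo '[[[0,0,0,0,0.052],[0,0,0,0,0.056],[0,0,0,0,0.075],[0,0,0,0,0.075],[0,0,0,0,0.075],[0,0,-0.03,0,0.075],[0,0,-0.06,0,0.075],[0.03,0,-0.06,0,0.03],[0.07,0,-0.06,0,0.0],[0.07,0,-0.06,0,0.0],[0.07,0,-0.06,0,0.0]]]' | python3 jog.py 10
python3 - <<'E'
from h import *
s=snap('scene','s34')
S,p,M=st(); print(p)
g=cv2.cvtColor(s['img'],cv2.COLOR_RGB2GRAY)[210:250,190:250]
for i,row in enumerate(g[::2]): print(210+2*i,''.join('#' if v<50 else '+' if v<75 else '.' for v in row))
for b in(-.067,-.089): print([proj(s,p+M@[b,y,p[2]-z]).round(0).tolist() for y in(.024,-.024) for z in(.051,.003)])
E
```

```text
time: 54.4
ee_pos: [0.5394, -0.1599, 0.1157]
eef_rot: [0.639, 0.77, 0.0, -0.0]
ft_force: [0.4, -0.1, -0.3]
width: 0.0508
grip_force: 0.0
[ 0.53928196 -0.16130717  0.11586379]
210 ..........................+++##########################++###
212 .........................##################################+
214 ........................+#+++#############################++
216 .......................+##+++#############################++
218 .......................######++++##################+++####+.
220 .......................+#####################+++###++####+..
222 .......................+######################++#########+..
224 .........................+###############################+..
226 ..........................###############################+..
228 .........................#################################..
230 ........................+########+++##++.....++++#########..
232 .......................+#########++#++......................
234 ........................#########++#+.......................
236 ........................+########+.+........................
238 .........................+#######+++........................
240 ..........................#########.........................
242 ..........................+#######+.........................
244 ...............................++...........................
246 ............................................................
248 ............................................................
[[220.0, 233.0], [223.0, 244.0], [226.0, 218.0], [229.0, 230.0]]
[[211.0, 232.0], [215.0, 243.0], [217.0, 217.0], [221.0, 228.0]]
```

```bash
echo '[[[0,0,0.04,0,0],[0,0,0.054,0,0],[-0.03,0,0.054,0,0],[-0.05,0,0.054,0,0],[-0.06,0,0.054,0,0],[-0.067,0,0.054,0,0],[-0.074,0,0.054,0,0],[-0.081,0,0.054,0,0],[-0.087,0,0.054,0,0],[-0.092,0,0.054,0,0],[-0.092,0,0.054,0,0]]]' | python3 jog.py
echo '[[[0,0,-0.05,0,0.04],[-0.03,0,-0.1,0,0.08],[-0.08,0,-0.117,0,0.08],[-0.08,0,-0.117,0,0.08],[-0.08,0,-0.117,0,0.08],[-0.08,0,-0.117,0,0.08],[-0.08,0,-0.117,0,0.08]]]' | python3 jog.py
python3 - <<'E'
from h import *
r.camera('wrist'); w=snap('wrist','w35'); blocks(w); S,p,M=st();print(p)
q=p[:2]+(M@[.056,0,0])[:2]; print(q); face(w,*q); go(*q,.032)
E
```

```text
time: 55.55
ee_pos: [0.5559, -0.2524, 0.0618]
eef_rot: [0.64, 0.769, -0.0, 0.0]
ft_force: [-0.4, -0.7, -0.2]
width: 0.0004
grip_force: 0.0
time: 56.25
ee_pos: [0.5707, -0.3283, 0.1775]
eef_rot: [0.639, 0.769, 0.0, -0.001]
ft_force: [-0.4, 0.6, 0.5]
width: 0.0486
grip_force: 0.0
px (487, 201) xy (0.6986, -0.291) size [121.5  59.1] ang 83.0
px (320, 152) xy (0.56, -0.2711) size [46.5 46. ] ang 10.6
[ 0.5707528  -0.32873511  0.17790113]
[ 0.56046243 -0.27368874]
brown 0.195 white 0.216 centre [108.  70.  48.]
d [5.58e-02 1.00e-04 1.46e-01] turn 0 at [ 0.5708 -0.3287  0.1779] f [0.2 0.6 0.7] t 56.4 q7 1.01
```

```bash
echo '[[[0.0585,0,0,0,0.08],[0.0585,0,0.05,0,0.08],[0.0585,0,0.1,0,0.08],[0.0585,0,0.13,0,0.08],[0.0585,0,0.146,0,0.08],[0.0585,0,0.146,0,0.08],[0.0585,0,0.146,0,0.03],[0.0585,0,0.146,0,0.03],[0.0585,0,0.146,0,0.03],[0.0585,0,0.146,0,0.03],[0.0585,0,0.146,0,0.03]]]' | python3 jog.py 25
echo '[[[0,0,-0.04,0,0.03],[0,0,-0.08,0,0.03],[0,0,-0.118,0,0.03],[0,0,-0.118,0,0.03]]]' | python3 jog.py
python3 -c "
from h import *
go(.5668,.2089,.15,np.radians(50.5))"
```

```text
time: 57.45
ee_pos: [0.5601, -0.273, 0.0332]
eef_rot: [0.64, 0.769, 0.0, 0.0]
ft_force: [-1.1, 0.5, 1.7]
width: 0.0477
grip_force: 2.8
time: 57.85
ee_pos: [0.5617, -0.2746, 0.1559]
eef_rot: [0.64, 0.769, 0.001, 0.003]
ft_force: [-0.4, 0.1, -1.0]
width: 0.0477
grip_force: 25.0
d [0.4745 0.0928 0.0047] turn -0.699 at [ 0.5617 -0.2746  0.1559] f [-0.4  0.1 -1. ] t 57.9 q7 0.94
```

```bash
echo '[[[0.474,0.093,0,-0.1,0.03],[0.474,0.093,0,-0.2,0.03],[0.474,0.093,0,-0.3,0.03],[0.474,0.093,0,-0.4,0.03],[0.474,0.093,0,-0.5,0.03],[0.474,0.093,0,-0.6,0.03],[0.474,0.093,0,-0.699,0.03],[0.474,0.093,0,-0.699,0.03],[0.474,0.093,0,-0.699,0.03],[0.474,0.093,0,-0.699,0.03],[0.474,0.093,0,-0.699,0.03],[0.474,0.093,0,-0.699,0.03]]]' | python3 jog.py
echo '[[[0,0,0.03,0,0.03],[0,0,0.06,0,0.03],[0,0,0.06,0,0.03],[0,0,0.06,0,0.03]]]' | python3 jog.py
python3 -c "
from h import *
go(.5668,.2089,.0475,np.radians(50.5))"
```

```text
time: 59.05
ee_pos: [0.5646, 0.2103, 0.1501]
eef_rot: [0.337, 0.942, -0.001, -0.0]
ft_force: [0.3, -0.7, -1.3]
width: 0.048
grip_force: 25.0
time: 59.45
ee_pos: [0.5653, 0.2085, 0.0913]
eef_rot: [0.339, 0.941, -0.0, -0.0]
ft_force: [0.1, -0.1, -0.8]
width: 0.0475
grip_force: 25.0
d [-0.0009  0.0013  0.0438] turn -0.002 at [0.5653 0.2085 0.0913] f [ 0.1 -0.1 -0.8] t 59.5 q7 0.76
```

```bash
echo '[[[-0.004,0.001,0.02,0,0.03],[-0.004,0.001,0.036,0,0.03],[-0.004,0.001,0.042,0,0.03],[-0.004,0.001,0.044,0,0.03],[-0.004,0.001,0.044,0,0.03]]]' | python3 jog.py
python3 -c "
from h import *
go(.5668,.2089,.0475,np.radians(50.5))"
```

```text
time: 59.95
ee_pos: [0.5689, 0.2084, 0.0471]
eef_rot: [0.338, 0.941, 0.0, 0.0]
ft_force: [-0.4, 0.3, 0.5]
width: 0.0478
grip_force: 25.0
d [ 0.002  -0.0009 -0.0004] turn 0.001 at [0.5689 0.2084 0.0471] f [-0.4  0.3  0.5] t 60.0 q7 0.8
```

Release, rise and verify P2–P4.

```bash
echo '[[[0,0,0,0,0.05],[0,0,0,0,0.065],[0,0,0,0,0.065],[0,0,-0.02,0,0.065],[0,0,-0.06,0,0.065],[-0.04,0,-0.1,0,0.065],[-0.06,-0.05,-0.15,0,0.065],[-0.06,-0.05,-0.15,0,0.065],[-0.06,-0.05,-0.15,0,0.065]]]' | python3 jog.py
python3 - <<'E'
from h import *
r.camera('wrist'); w=snap('wrist','w36'); blocks(w,z=.038)
for k in(4,3,2):
    x,y=.468+.0494*(4-k),.2903-.0407*(4-k); face(w,x,y,.038)
go(.4639,.1438,.13,np.radians(50.5))
E
```

```text
time: 60.85
ee_pos: [0.5848, 0.1277, 0.2003]
eef_rot: [0.34, 0.94, 0.002, 0.002]
ft_force: [0.3, -0.5, -1.3]
width: 0.0651
grip_force: 0.0
px (205, 240) xy (0.5331, 0.0418) size [146.5  65. ] ang 56.4
px (384, 144) xy (0.5677, 0.2087) size [47.3 45.2] ang 50.4
px (387, 53) xy (0.5169, 0.2499) size [47.1 46.9] ang 50.4
brown 0.0 white 0.011 centre [0. 0. 0.]
brown 0.194 white 0.355 centre [107.  72.  52.]
brown 0.19 white 0.307 centre [82. 55. 38.]
d [ 0.0997 -0.0669  0.0669] turn 0.0 at [0.5833 0.132  0.1969] f [-0.2  0.8  0. ] t 61.0 q7 0.83
```

```bash
echo '[[[0.1,-0.067,0,0,0.028],[0.1,-0.067,0.03,0,0.028],[0.1,-0.067,0.067,0,0.028],[0.1,-0.067,0.067,0,0.028],[0.1,-0.067,0.067,0,0.028]]]' | python3 jog.py 25
python3 - <<'E'
from h import *
r.camera('wrist');s,t=snap('scene','s40'),snap('top','top40')
go(.4639,.1438,.0415,np.radians(50.5))
E
```

```text
time: 61.45
ee_pos: [0.4624, 0.1445, 0.1288]
eef_rot: [0.336, 0.942, -0.001, -0.001]
ft_force: [0.7, -0.4, 1.1]
width: 0.0337
grip_force: 0.0
d [ 0.0011 -0.0009  0.0893] turn 0.001 at [0.4651 0.1438 0.1308] f [-0.2  0.3  0.4] t 61.6 q7 0.63
```

```bash
echo '[[[0,-0.001,0.04,0,0.028],[0,-0.001,0.075,0,0.028],[0,-0.001,0.088,0,0.028],[0,-0.001,0.088,0,0.028],[0,-0.001,0.088,0,0],[0,-0.001,0.088,0,0],[0,-0.001,0.088,0,0],[0,-0.001,0.088,0,0]]]' | python3 jog.py 30
echo '[[[0,0.006,0,0,0],[0,0.018,0,0,0],[0,0.034,0,0,0],[0,0.05,0,0,0],[0,0.066,0,0,0],[0,0.082,0,0,0],[0,0.098,0,0,0],[0,0.112,0,0,0],[0,0.122,0,0,0],[0,0.129,0,0,0],[0,0.133,0,0,0],[0,0.133,0,0,0]]]' | python3 jog.py
```

```text
time: 62.4
ee_pos: [0.4643, 0.1437, 0.043]
eef_rot: [0.337, 0.941, 0.002, 0.001]
ft_force: [1.0, 3.0, 5.1]
width: 0.0093
grip_force: 30.0
time: 63.6
ee_pos: [0.5482, 0.2466, 0.0431]
eef_rot: [0.337, 0.941, 0.001, 0.0]
ft_force: [0.3, 2.4, 8.3]
width: 0.0089
grip_force: 30.0
```

```bash
echo '[[[0,0.003,0,0,0],[0,0.006,0,0,0],[0,0.008,0,0,0],[0,0.01,0,0,0],[0,0.012,0,0,0],[0,0.012,0,0,0]]]' | python3 jog.py
```

```text
time: 64.2
ee_pos: [0.5531, 0.2523, 0.0429]
eef_rot: [0.338, 0.941, -0.002, -0.002]
ft_force: [-17.0, -10.3, 24.9]
width: 0.0092
grip_force: 30.0
```

```bash
echo '[[[0,-0.003,0,0,0],[0,-0.003,0,0,0.026],[0,-0.003,0,0,0.028],[0,-0.003,0,0,0.028],[0,-0.003,-0.03,0,0.028],[0,-0.003,-0.08,0,0.028],[0,-0.05,-0.12,0,0.028],[0,-0.1,-0.15,0,0.028],[0,-0.15,-0.18,0,0.028],[0,-0.19,-0.2,0,0.028],[0,-0.19,-0.2,0,0.028],[0,-0.19,-0.2,0,0.028]]]' | python3 jog.py
python3 - <<'E'
from h import *
r.camera('wrist'); t=snap('top','top50'); s=snap('scene','s50'); w=snap('wrist','w50'); print(st()[1])
a=t['img'][110:310,150:370]; b=s['img'][180:380,240:480]
cv2.imwrite('pics/fin.png',np.hstack([cv2.resize(a,(380,345),interpolation=cv2.INTER_CUBIC),cv2.resize(b,(414,345),interpolation=cv2.INTER_CUBIC)])[:,:,::-1])
E
```

```text
time: 65.4
ee_pos: [0.4339, 0.1056, 0.2437]
eef_rot: [0.339, 0.941, 0.004, -0.001]
ft_force: [-0.8, 0.6, 0.1]
width: 0.0275
grip_force: 0.0
[0.43430851 0.10852525 0.24129799]
```

View pics/fin.png

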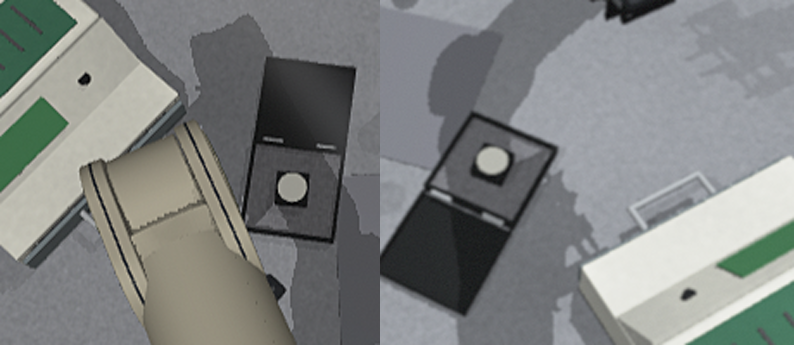

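The picture shows the carriage flush against the module front. The standard lies white face up in its case, at (292,187) in the left crop and (491,162) in the right. The carriage travelled 140 mm onto its stop, so I am handing in.

```bash
python3 -c "
from bench import r
print(r.close_job())"
```

```text
the job is handed in; nothing more can be done
None
```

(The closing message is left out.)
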